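# Hang the seal box lid and pin its hinge

### The arm

A 6-joint arm with a two-finger parallel gripper is mounted at the origin on the work surface. World frame = base frame: x ahead of the robot, y to its left, z up, the work surface at z = 0. Lengths are in m, angles in rad, forces in N, time in s.
With the tool pointing down it reaches from about 0.375 to 0.825 m from the base axis. Payload 5.5 kg.
Tool frame: the origin (TCP) lies on the centre line of the jaws, within the pads' length; the fingertips stand 22 mm ahead of it and the grasp point (between the pads) lies 3 mm ahead of it; z points along the fingers, y is the direction in which the jaws open and shut (so a half turn about z gives the same grasp; the last joint's range is limited). The gripper opens to 85 mm and grips with 20 to 120 N. Pads are 22 mm wide; open, the fingers measure 114 mm over their backs; the gripper's body (76 mm by 85 mm) begins 54 mm behind the grasp point. The pads swing forward as they close: fully open they stand 13 mm farther back than shut.
Start: joints at [-1.158, 0.314, -0.047, 1.21, 0, 1.571], TCP at [0.241, -0.55, 0.233] pointing down, gripper open.
Joint ranges: [-2.67, 2.67], [-0.69, 1.73], [-1.03, 1.25], [-2.08, 2.16], [-1.42, 1.45], [-3.14, 3.14]. Speed limits (rad/s): [2.39, 2.39, 3.01, 3.14, 3.14, 3.14].

### API

Orientations are given as a unit quaternion [w, x, y, z].
In Python, from workcell import * gives the robot as it stands.
- The arm moves only by the tool arm_command, never from a script. Its argument "rows" is text: rows parted by semicolons, each of 5 numbers parted by spaces: the shift along the tool's x, y, z normalised to -1 to 1, where 1 is 0.04 m, then the turn about the tool's z normalised to -1 to 1, where 1 is 4 degrees, then the opening in per cent of the stroke, from 0 (shut) to 100 (fully open). In form: dx dy dz twist fingers; .... A call has 1 to 10 rows; each row shifts and turns the commanded pose from where the row before left it, along the tool's axes as they then stand; what a row does not reach is not made up. A row lasts 1/10 s, in which the tool goes at most 50 mm and 8.59 degrees, less where a joint would pass 70% of its speed; a pose out of reach is approached as far as the arm can. A call with a number of a shift or a turn outside -1 to 1 is refused whole. A call with a gripper value outside its range is refused whole. The fingers move at their own pace and stop on an object; "squeeze" is the grip in N (left out, the last holds). Time passes only in rows, so rows that do not move let the fingers close. It gives the time, the measured TCP pose, the force and the opening at its end, in the units of the state.
- state(): the state, without advancing time (a new reading comes with each control period).
- read_camera(name): name is "scene" or "side" or "wrist"; returns the picture (480x640x3 uint8, red, green, blue); there is no depth.
- camera_info(name): a dict with "intrinsics" (3x3 intrinsics, pixels), "rvec" (rotation vector, rad) and "tvec" (3), from world to camera coordinates, as OpenCV has them. Camera axes: x right, y down, z forward; pixel columns grow to the right and rows downward; lengths in m; the calibration is good to about 2 mm. A picture is of the moment at which its call begins: read the wrist's pose just before it. camera_info takes no time and is no camera call; for the wrist camera it gives the pose at the moment of the call.
- job_done(): hands the job in, once; it reports no verdict.
The state is a dict: "clock": time; "joint_positions": joint angles; "joint_vel": joint speeds; "joint_efforts": joint torques, N m; "eef_pos": TCP position; "eef_rot": TCP orientation; "ft_force": force on the tool from outside, world axes, zero at the start; "wrist_torque": the same for the moment, N m; "width": finger opening in m.
Only numpy, scipy, OpenCV 4.12 (cv2) and the standard library are available. Lean on these libraries where they do the work, as an engineer would, in place of code of your own. Each camera call takes 0.05 s, during which the arm holds its last target. There are 200 camera calls.

### The job

The pewter seal box has lost its lid: set the lid down on the box so that its hinge knuckle sits between the box's two knuckles, then thread the iron hinge pin through all three knuckles, pushed fully home until its wooden head meets the barrel, and let go. The pin is stowed head first in the bored wooden block and only its pointed end can be reached, so you will need to set it down (the vee rest is handy) and take it again by its head; put it in from whichever end of the hinge has room. Leave the jar, the shellac impression and everything else lying about where they are.

Things in the scene. Friction and masses are not known exactly. Their poses are not given: they have to be found in the camera images.
- sealbox: Fixed open dull grey box, outside 90 (x) x 64 (y) x 44 mm high, walls 5 mm. Origin: centre of its underside; z up. On its +x side two hinge knuckles (tubes 18 mm outside, round hole 11 mm) span y = -34 to -17 and +17 to +34 mm.
- hinge (a point): Point on the box's level hinge axis midway between its knuckles: (+56, 0, +47) mm in the box frame, same axes; the hinge axis is y. Outer knuckle faces lie 34 mm to either side. The jar stands on the axis line off one end, so too little room for the pin there; off the other, free end the low impression lies under the line.
- lid_handle (a point): Grip of the loose lid (0.3 kg): boxwood bar 12 (x) x 44 (y) x 34 mm high; the point is 22 mm above the lid's top, 12 below the bar's top. Lid plate 90 x 64 x 6 mm, centre 6 mm to -x; a 6 mm deep lip below it drops into the box mouth with 1.7 mm play. Starts flat on the table (point 34 mm up). Seated, axes along the box's: point at (+6, 0, +72) mm in the box frame.
- lid_knuckle (a point): Middle of the lid's hinge knuckle on its hole's axis: tube 30 mm long along the lid's y, 18 mm outside, hole 11 mm, at the lid's +x edge, (+50, 0, -25) mm from lid_handle in the lid frame. With the lid seated it coincides with hinge (to the 2 mm of play).
- pin_centre (a point): Mid-length of the loose 120 mm pin (45 g), on its axis; x runs from point to head. Iron shank 8 mm thick from the head's face (x = +34 mm) to x = -60, the last 10 mm a cone to 3 mm; round wooden head 14 mm thick, x = +34 to +60. Balances near this point. Home (head on a knuckle), it coincides with hinge from either end. Starts level in the case, axis 36 mm up, 40 mm of its point showing.
- pincase: Fixed wooden block with a level bore, 32 mm wide, 62 mm high, spanning x = -20 (mouth, faces -x) to +70 mm. Origin on the table below the stowed pin's centre. Bore 20 mm wide, floor 29 and roof 54 mm up, a 3 mm sill at the mouth: lift the pin 5 to 7 mm, then draw it straight out along -x till the head is clear (about 85 mm).
- rest_line (a point): Fixed vee rest: two maple 90 degree vee blocks, 8 mm thick, at y = -16 and +16 mm, each vee 22 mm wide at its top, on a base 34 (x) x 56 (y) x 12 mm. The point is midway between them on the axis of a pin lying in the vees, 46 mm above the table; the pin lies along y, either way round. Vee tops are 6 mm above the point.
- jar: Loose squat stoneware jar, 72 mm diameter, 78 mm high, origin under its centre. Leave it.
- impression: Loose cracked amber shellac disc, 60 mm diameter, 9 mm thick, origin under its centre. Leave it.
- dividers: Loose iron dividers lying flat, 135 mm long, 8 to 10 mm thick, between the vee rest and the robot. Leave them.
- handseal: Loose turned hand seal standing upright, 42 mm diameter, 68 mm high, origin under its centre. Leave it.
- weight: Loose iron paperweight with a knob, 54 mm diameter, 48 mm high, origin under its centre. Leave it.
- brush: Loose dusting brush lying flat, 160 mm long, beyond the box. Leave it.
- pouncepot: Loose small boxwood pounce pot, 32 mm diameter, 46 mm high, origin under its centre. Leave it.
- matrix: Loose small brass seal matrix, 30 mm diameter, 32 mm high, origin under its centre. Leave it.
Mind the look-alikes: they are no part of the job. What is shaped like the part that bears lid_handle but yellow is not meant. Leave any turquoise look-alike of the sealbox alone.

How it is judged:
On the way:
1. the lid lies seated on the box, its knuckle between the box's knuckles (distance between lid_knuckle and hinge below 0.004 m and angle between the z axis of lid_knuckle and the z axis of hinge, either way round below 0.05 rad and angle between the y axis of lid_knuckle and the y axis of hinge, either way round below 0.07 rad), for 0.2 s.
At the end, for the whole second after the job is handed in: The lid lies flat on the box with its knuckle within 4 mm of the hinge point; the pin runs through all three knuckles (within 0.1 rad of the hinge axis, its centre within 6 mm of the hinge point, so the head is home); both are released and at rest (all of step 1 and distance between pin_centre and hinge below 0.006 m and angle between the x axis of pin_centre and the y axis of hinge, either way round below 0.1 rad and linear speed of each of pin, lid below 0.02 m/s); the robot touches nothing.
It fails at once if the jar is shifted by more than 25 mm or tipped over (distance of jar from where it was at the start of the episode above 0.025 m or angle between jar's own z axis and vertical above 0.6 rad).
It fails at once if the shellac impression is shifted by more than 25 mm (distance of impression from where it was at the start of the episode above 0.025 m).
It fails at once if another bystander (dividers, hand seal, paperweight, brush, pounce pot, seal matrix) is shifted by more than 25 mm (distance of any of dividers, handseal, weight, brush, pouncepot, matrix from where it was at the start of the episode above 0.025 m).
It also fails if it takes over 72 s, if anything falls off the work surface, if the arm or the gripper's body presses on something with over 40 N, if the wrist force passes 120 N, or if a joint passes its speed limit or range.

## Working session

There is one attempt and no reset: what is moved stays moved. The work goes in short steps, Python scripts to look and compute and a tool call to move; the robot and the scene stay as the last step left them, time stands still between calls to the robot, and variables do not carry over. Pictures are saved under pics/ and viewed, about 8 in all and at most 12, crops included, and the job is handed in when it is done.

Besides the shell and the picture viewer there is one more tool, called after ">>>" as name(argument=value, ...), one argument or row to a line, values as JSON. arm_command: Moves the arm, as the interface text tells. Its arguments: {"type":"object","properties":{"rows":{"type":"string"},"squeeze":{"type":"number"}},"required":["rows"]}

```bash
mkdir -p pics; ls; cat > h.py <<'E'
from workcell import *
import numpy as np, cv2
def cam(n):
    c=camera_info(n);K=np.array(c["intrinsics"],float);R=cv2.Rodrigues(np.array(c["rvec"],float))[0];t=np.array(c["tvec"],float).ravel();return K,R,t
def ray(n,uv,z,C=None):
    K,R,t=C or cam(n); d=R.T@np.linalg.solve(K,[uv[0],uv[1],1.]);o=-R.T@t
    return o+d*(z-o[2])/d[2]
def proj(n,P,C=None):
    K,R,t=C or cam(n); p=(R@np.atleast_2d(P).T).T+t; q=(K@p.T).T; return q[:,:2]/q[:,2:]
def save(n,f):
    im=read_camera(n)[:,:,::-1].copy(); cv2.imwrite('pics/'+f,im); return im
E
python3 - <<'E'
from h import *
for n in("scene","side"):
    save(n,n+"0.png"); K,R,t=cam(n); print(n,K[0,0],-R.T@t,R[2])
print(state())
E
```

```text
pics
scene 439.3541988466418 [ 1.49307921 -0.11908182  0.6866482 ] [-0.82823911  0.0584169  -0.55732167]
side 584.2703645139728 [0.38063265 0.91176076 0.74505451] [ 0.13921107 -0.81229779 -0.56638553]
{'clock': 0.1, 'joint_positions': array([-1.15802591e+00,  3.14180301e-01, -4.79628542e-02,  1.21022723e+00,
        7.34386575e-06,  1.57078052e+00]), 'joint_vel': array([-0.00017641, -0.00227027,  0.00336729, -0.00134335, -0.00057123,
       -0.0013369 ]), 'joint_efforts': array([-7.91463990e-04, -5.40767133e+01,  3.40541124e+01,  1.11349716e-02,
       -2.02611398e-05, -1.46045761e-05]), 'eef_pos': array([ 0.24048139, -0.54912734,  0.23211293]), 'eef_rot': array([-7.71080678e-04,  9.78776140e-01,  2.04930837e-01, -1.57680424e-04]), 'ft_force': array([0.16696367, 0.43359153, 0.38705411]), 'wrist_torque': array([-0.01321278,  0.00455661, -0.02528292]), 'width': 0.08520522718550981}
```

View pics/scene0.png

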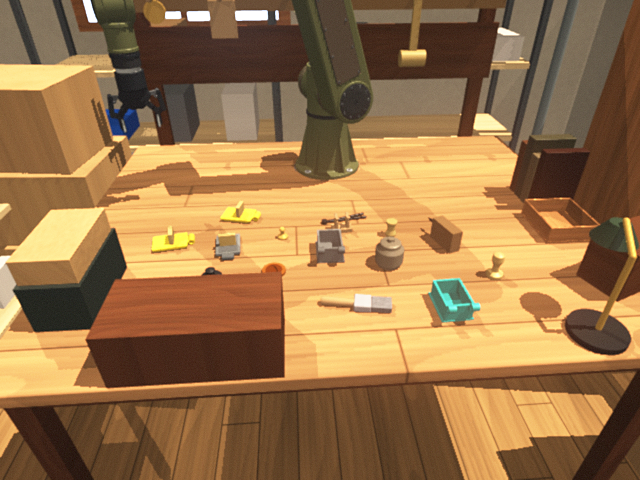

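View pics/side0.png

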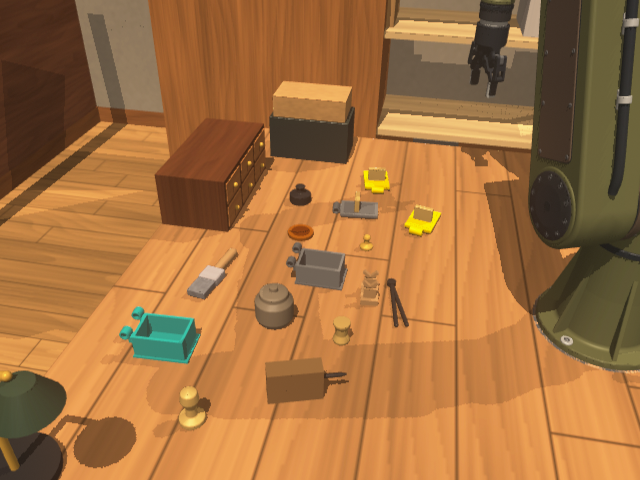

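```bash
python3 - <<'E'
from h import *
for nm,n,uv,z in [("lidhandle side","side",(358,197),.046),("lid scene","scene",(228,236),.046),("box rim centre side","side",(322,262),.044),("box scene","scene",(330,237),.044),("rest side","side",(371,280),.04),("case mouth side","side",(323,379),.036),("pin tip side","side",(347,379),.036),("jar","side",(274,320),0),("impr","side",(301,232),.009),("impr","scene",(275,268),.009),("matrix/pounce","side",(366,247),0),("weight","side",(300,202),0),("seal342","side",(342,341),0),("case end","side",(268,400),0)]:
    print(nm,ray(n,uv,z).round(3))
K,R,t=cam("wrist");s=state();from scipy.spatial.transform import Rotation as Ro
q=s['eef_rot'];T=Ro.from_quat(np.r_[q[1:],q[0]]).as_matrix()
print("wristcam in tool",T.T@(-R.T@t-s['eef_pos']),"R cam->tool\n",(T.T@R.T).round(3),K)
print(T)
a=cv2.imread('pics/side0.png')
cv2.imwrite('pics/sidecrop.png',cv2.resize(a[165:410,250:450],None,fx=2.45,fy=2.45,interpolation=cv2.INTER_CUBIC))
E
```

```text
lidhandle side [ 0.505 -0.299  0.046]
lid scene [ 0.515 -0.302  0.046]
box rim centre side [ 0.541 -0.026  0.044]
box scene [ 0.537 -0.035  0.044]
rest side [0.438 0.006 0.04 ]
case mouth side [0.484 0.273 0.036]
pin tip side [0.446 0.265 0.036]
jar [0.606 0.115 0.   ]
impr [ 0.617 -0.177  0.009]
impr [ 0.614 -0.179  0.009]
matrix/pounce [ 0.466 -0.162  0.   ]
weight [ 0.652 -0.322  0.   ]
seal342 [0.472 0.144 0.   ]
case end [0.568 0.302 0.   ]
wristcam in tool [ 0.07239517  0.00033996 -0.1415088 ] R cam->tool
 [[-0.   -0.96 -0.28]
 [ 1.   -0.   -0.  ]
 [ 0.   -0.28  0.96]] [[390.93094837   0.         317.17418796]
 [  0.         390.93094837 236.53963205]
 [  0.           0.           1.        ]]
[[ 9.16006654e-01  4.01162584e-01 -6.24704091e-04]
 [ 4.01163070e-01 -9.16005515e-01  1.44480358e-03]
 [ 7.36874365e-06 -1.57405790e-03 -9.99998761e-01]]
```

View pics/sidecrop.png

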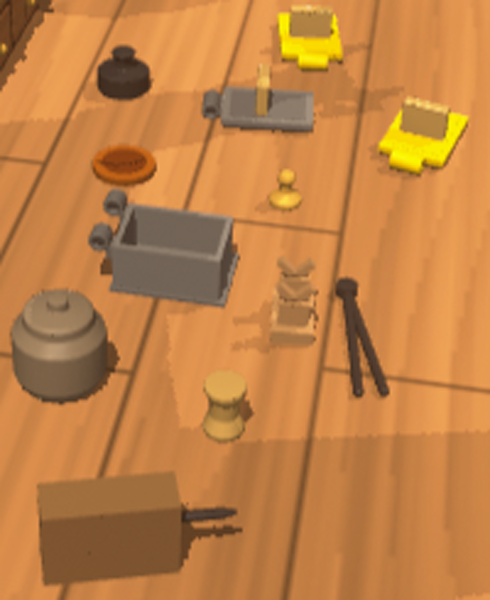

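>>> arm_command(
  rows="0 0 0 -1 100;0 0 0 -1 100;0 0 0 -1 100;0 0 0 -1 100;0 0 0 -1 100;0 0 0 -1 100;0 0 0 -1 100;0 0 0 -1 100;0 0 0 -1 100;0 0 0 -1 100",
)

```text
clock: 1.1
eef_pos: [0.2406, -0.5493, 0.2324]
eef_rot: [-0.001, 0.849, 0.529, 0.0]
ft_force: [0.4, 0.1, -0.4]
width: 0.0854
```

>>> arm_command(
  rows="0 0 0 -1 100;0 0 0 -1 100;0 0 0 -1 100;0 0 0 -1 100;0 0 0 -1 100;0 0 0 -1 100;0 0 0 -0.59 100",
)

```text
clock: 1.8
eef_pos: [0.2406, -0.5493, 0.2324]
eef_rot: [-0.0, 0.706, 0.708, 0.0]
ft_force: [-0.7, 0.3, -0.8]
width: 0.0857
```

>>> arm_command(
  rows=".625 .675 .08 0 100;.625 .675 .08 0 100;.625 .675 .08 0 100;.625 .675 .08 0 100;.625 .675 .08 0 100;.625 .675 .08 0 100;.625 .675 .08 0 100;.625 .675 .08 0 100;.625 .675 .08 0 100;.625 .675 .08 0 100",
)

```text
clock: 2.8
eef_pos: [0.5114, -0.2982, 0.2004]
eef_rot: [-0.0, 0.707, 0.707, -0.0]
ft_force: [-0.3, 0.2, -0.4]
width: 0.0856
```

```bash
cat >> h.py <<'E'
from scipy.spatial.transform import Rotation as Ro
def tool():
    s=state();q=s['eef_rot'];T=Ro.from_quat(np.r_[q[1:],q[0]]).as_matrix();return s,np.array(s['eef_pos']),T
def goto(x,y,z,phi):
    s,p,T=tool(); d=T.T@(np.array([x,y,z])-p)/.04; ph=np.degrees(np.arctan2(T[1,0],T[0,0]))
    print("total units dx dy dz",d.round(2),"twist units",round(((ph-phi+180)%360-180)/4,2),"pos",p.round(4),"phi",ph.round(2),"t",round(s['clock'],2),"w",round(s['width'],4),"F",np.round(s['ft_force'],1))
def shot(f,crop=None,s=1):
    C=cam("wrist"); im=save("wrist",f); np.savez('pics/'+f+'.npz',K=C[0],R=C[1],t=C[2])
    if crop: im=im[crop[1]:crop[3],crop[0]:crop[2]]; cv2.imwrite('pics/c_'+f,cv2.resize(im,None,fx=s,fy=s,interpolation=cv2.INTER_CUBIC))
def cl(f):
    d=np.load('pics/'+f+'.npz'); return d['K'],d['R'],d['t']
E
python3 - <<'E'
from h import *
shot("lid.png"); goto(.51,-.3,.053,90)
E
```

```text
total units dx dy dz [-0.15 -0.13  3.67] twist units 0.06 pos [ 0.515  -0.2944  0.1997] phi 90.24 t 2.85 w 0.0851 F [2.5 2.2 0.1]
```

View pics/lid.png

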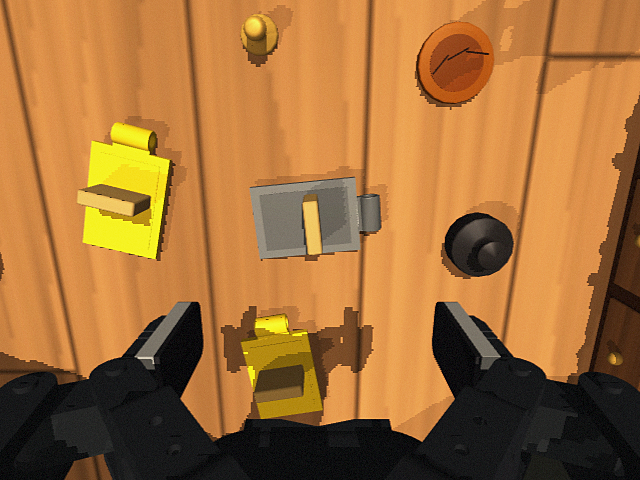

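```bash
python3 - <<'E'
from h import *
C=cl("lid.png")
P=[ray("",u,.012,C)[:2] for u in[(250,188),(356,178),(260,258),(358,250)]]
P=np.array(P);print(P.round(4))
for a,b in((0,1),(2,3),(2,0),(3,1)):
    d=P[b]-P[a];print(np.linalg.norm(d).round(4),np.degrees(np.arctan2(d[1],d[0])).round(2))
print("plate c",P.mean(0))
for u in[(303,196),(315,195),(321,254),(306,255)]:print(ray("",u,.046,C)[:2].round(4))
im=cv2.imread('pics/lid.png')[165:275,235:395]
cv2.imwrite('pics/c_lid.png',cv2.resize(im,None,fx=5,fy=5,interpolation=cv2.INTER_CUBIC))
E
```

```text
[[ 0.4555 -0.2801]
 [ 0.5452 -0.2717]
 [ 0.4614 -0.343 ]
 [ 0.5487 -0.3355]]
0.0901 5.39
0.0877 4.91
0.0631 95.36
0.0639 93.18
plate c [ 0.50268961 -0.30757132]
[ 0.5016 -0.2808]
[ 0.5108 -0.28  ]
[ 0.5155 -0.3276]
[ 0.5035 -0.3285]
```

View pics/c_lid.png

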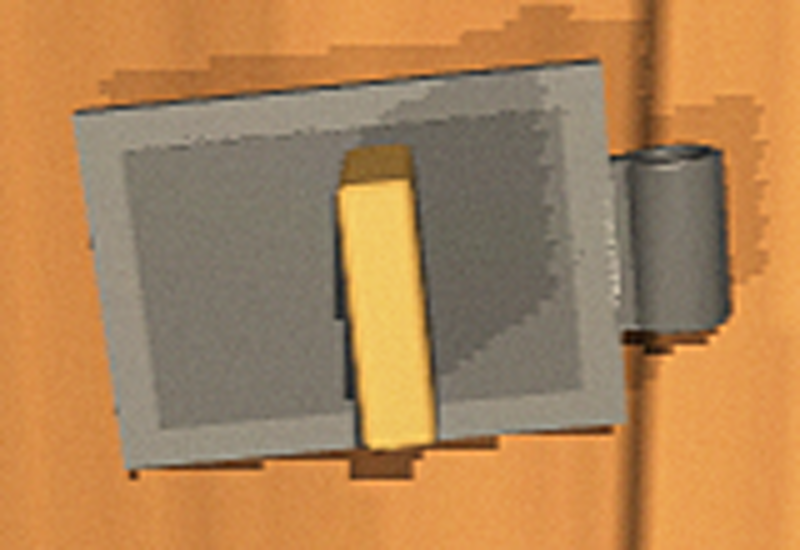

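```bash
python3 - <<'E'
from h import *
C=cl("lid.png")
def rep(U,z):
    P=np.array([ray("",u,z,C)[:2] for u in U])
    for a,b in((0,1),(2,3),(2,0),(3,1)):
        d=P[b]-P[a];print(np.linalg.norm(d).round(4),np.degrees(np.arctan2(d[1],d[0])).round(2))
    print("c",P.mean(0).round(4));return P.mean(0)
a=rep([(250,187.4),(355,177.2),(260.4,258.6),(360.4,249.8)],.012)
print(a+.006*np.array([np.cos(.09),np.sin(.09)]))
h=rep([(302.6,202.6),(317,201),(308.4,254.8),(322.4,253.4)],.046)
goto(.509,-.3075,.14,95)
E
```

```text
0.0892 5.54
0.0895 5.29
0.0643 95.55
0.0646 95.8
c [ 0.5031 -0.3074]
[ 0.50907134 -0.30683143]
0.0111 6.43
0.0112 6.01
0.0426 95.65
0.0427 95.79
c [ 0.5089 -0.3065]
total units dx dy dz [-0.33 -0.15  1.49] twist units -1.19 pos [ 0.515  -0.2944  0.1997] phi 90.24 t 2.85 w 0.0851 F [2.5 2.2 0.1]
```

>>> arm_command(
  rows="0 0 0 -.65 60;0 0 0 -.66 60;-.29 -.18 .4 0 60;0 0 .6 0 60;0 0 .7 0 60;0 0 .7 0 60;0 0 .6 0 60;0 0 .5 0 60;0 0 .3 0 60;0 0 .2 0 60",
)

```text
clock: 3.85
eef_pos: [0.5039, -0.3115, 0.0397]
eef_rot: [-0.001, 0.674, 0.739, -0.0]
ft_force: [0.7, -1.1, 0.5]
width: 0.0516
```

>>> arm_command(
  rows="0 0 0 0 60;0 0 0 0 0;0 0 0 0 0;0 0 0 0 0;0 0 0 0 0;0 0 0 0 0;0 0 0 0 0;0 0 0 0 0",
  squeeze=60,
)

```text
clock: 4.65
eef_pos: [0.5056, -0.3123, 0.0422]
eef_rot: [0.001, 0.674, 0.739, 0.0]
ft_force: [-0.1, -0.8, 6.3]
width: 0.0094
```

```bash
python3 - <<'E'
from h import *
goto(.54,-.03,.17,92)
E
```

```text
total units dx dy dz [ 6.94  1.51 -3.2 ] twist units 0.81 pos [ 0.5056 -0.3123  0.0422] phi 95.26 t 4.65 w 0.0094 F [-0.1 -0.8  6.3]
```

>>> arm_command(
  rows="0 0 -.5 0 0;0 0 -.7 0 0;0 0 -.7 0 0;0 0 -.7 0 0;0 0 -.5 0 0;0 0 0 0 0;0 0 0 0 0;0 0 0 0 0",
)

```text
clock: 5.45
eef_pos: [0.5034, -0.3111, 0.163]
eef_rot: [-0.001, 0.674, 0.739, -0.0]
ft_force: [0.1, 0.3, -3.9]
width: 0.0097
```

```bash
python3 - <<'E'
from h import *
shot("lift.png"); goto(.54,-.03,.17,92)
E
```

```text
total units dx dy dz [ 6.91  1.55 -0.17] twist units 0.81 pos [ 0.5034 -0.3111  0.163 ] phi 95.25 t 5.5 w 0.0095 F [ 0.5  0.6 -3.6]
```

View pics/lift.png

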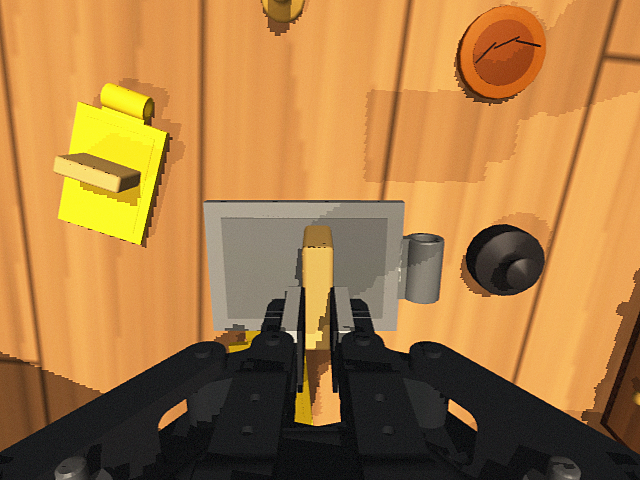

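>>> arm_command(
  rows=".3 .1 -.1 0 0;.6 .2 -.1 0 0;.8 .2 0 0 0;.8 .2 0 0 0;.8 .2 0 0 0;.7 .2 0 0 0;.5 .18 0 0 0;.3 .1 0 0 0;.1 0 0 0 0;0 0 0 0 0",
)

```text
clock: 6.5
eef_pos: [0.5412, -0.1113, 0.1727]
eef_rot: [-0.0, 0.674, 0.739, -0.0]
ft_force: [-0.5, 0.3, -3.8]
width: 0.0097
```

```bash
python3 - <<'E'
from h import *
shot("box.png"); goto(.54,-.03,.17,92)
im=cv2.imread('pics/box.png'); cv2.imwrite('pics/box2.png',cv2.resize(im[0:330,130:570],None,fx=1.8,fy=1.8,interpolation=cv2.INTER_CUBIC))
K,R,t=cl("lift.png")
o=np.array([[-51,32,-22],[39,32,-22],[39,-32,-22],[-51,-32,-22.]])/1000
u=np.array([(204,201),(404,201),(397,331),(215,330.)])
ok,rv,tv=cv2.solvePnP(o,u,K,None)
q=cv2.Rodrigues(rv)[0]
Pw=R.T@(tv.ravel()-t); Rw=R.T@q
print("lid handle world",Pw,"lid axes\n",Rw.round(4), cv2.projectPoints(o,rv,tv,K,None)[0].reshape(-1,2)-u)
kn=Pw+Rw@[.05,0,-.025];print("knuckle",kn,proj("",kn,(K,R,t)))
E
```

```text
total units dx dy dz [2.04 0.16 0.07] twist units 0.81 pos [ 0.5413 -0.1119  0.1727] phi 95.24 t 6.55 w 0.0098 F [ 0.1  0.6 -3.9]
lid handle world [ 0.50332696 -0.3049751   0.15427026] lid axes
 [[ 0.9949 -0.0974 -0.0263]
 [ 0.098   0.9949  0.0256]
 [ 0.0237 -0.0281  0.9993]] [[ 0.20248913  0.41545401]
 [-0.06047552  0.02861127]
 [ 0.41724665 -0.1337831 ]
 [-0.57641303 -0.3494836 ]]
knuckle [ 0.55373026 -0.30071362  0.13047222] [[422.69872212 266.77030045]]
```

View pics/box2.png

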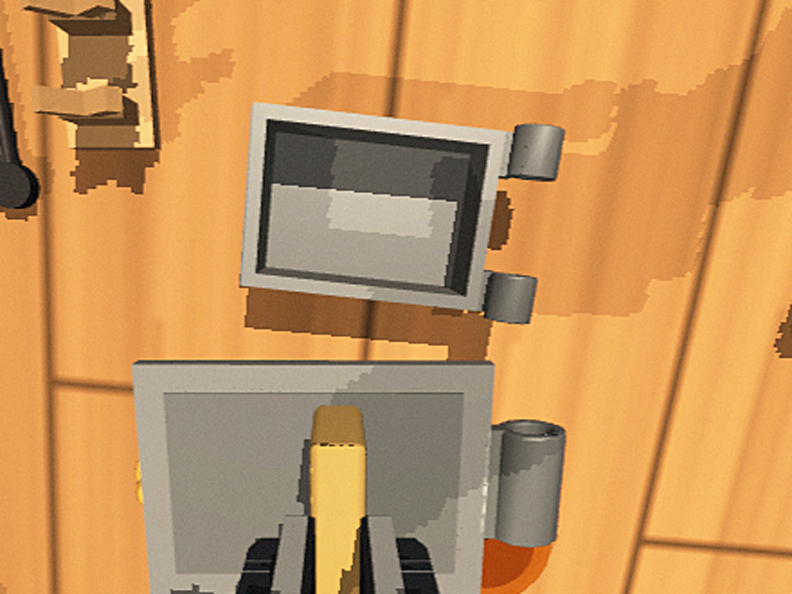

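```bash
cat > fit.py <<'E'
from h import *
from scipy.optimize import least_squares
def fitl(C,o,u,z=None):
    def P(p):
        c,s=np.cos(p[2]),np.sin(p[2]);zz=p[3] if z is None else z
        return np.c_[p[0]+c*o[:,0]-s*o[:,1],p[1]+s*o[:,0]+c*o[:,1],zz+o[:,2]]
    f=lambda p:(proj("",P(p),C)-u).ravel()
    r=least_squares(f,[.53,-.1,0]+([.1] if z is None else []),x_scale=.01)
    return r.x,r.fun.reshape(-1,2).round(1)
E
python3 - <<'E'
from fit import *
lidc=np.array([[-51,32,-22],[39,32,-22],[39,-32,-22],[-51,-32,-22.]])/1000
x,r=fitl(cl("lift.png"),lidc,np.array([(204,201),(404,201),(397,331),(215,330.)]))
print("lid(lift)",x,r.tolist())
C=cl("box.png")
x,r=fitl(C,lidc[:2],np.array([(203.9,201.9),(404.4,201.9)]),.163)
print("lid(box)z.163",x)
print("kn proj", [proj("",[x[0]+.05*np.cos(x[2])-yy*np.sin(x[2]),x[1]+.05*np.sin(x[2])+yy*np.cos(x[2]),.163-.025+dz],C).round(1).tolist() for yy,dz in((.015,.009),(-.015,.009),(.015,0))])
cr=lambda L:np.array(L)/1.8+[130,0]
bc=np.array([[-45,32,44],[45,32,44],[45,-32,44],[-45,-32,44.]])/1000
u=cr([(255,102),(508,131),(482,310),(241,287)])
b,r=fitl(C,bc,u,0.);print("box",b,np.degrees(b[2]),r.tolist())
c,s=np.cos(b[2]),np.sin(b[2])
for X,Y,Z in [(65,25,47),(65,-25,47),(56,34,56),(56,-34,47),(56,17,47),(56,-17,56)]:
    print((X,Y,Z),((proj("",[b[0]+c*X/1e3-s*Y/1e3,b[1]+s*X/1e3+c*Y/1e3,Z/1e3],C)-[130,0])*1.8).round(0))
P=np.array([ray("",q,.044,C)[:2] for q in u]);print([np.linalg.norm(P[i]-P[(i+1)%4]).round(4) for i in range(4)])
print(b[0]+c*.056,b[1]+s*.056,"hinge")
E
```

```text
lid(lift) [ 0.50417949 -0.30555295  0.09228164  0.15447169] [[-0.3, 0.8], [1.0, 0.7], [-0.0, -1.3], [-0.7, -0.3]]
lid(box)z.163 [ 0.54196703 -0.10609927  0.09196072]
kn proj [[[429.3, 241.9]], [[424.1, 303.1]], [[424.0, 236.3]]]
box [ 0.54819284 -0.03554808 -0.00853819] -0.4892019851122085 [[0.2, 0.5], [-0.3, -0.3], [-1.5, 0.1], [1.6, -0.5]]
(65, 25, 47) [[562. 157.]]
(65, -25, 47) [[536. 298.]]
(56, 34, 56) [[549. 123.]]
(56, -34, 47) [[509. 319.]]
(56, 17, 47) [[533. 178.]]
(56, -17, 56) [[523. 276.]]
[np.float64(0.0903), np.float64(0.0637), np.float64(0.0921), np.float64(0.0647)]
0.604190796223656 -0.036026217116507296 hinge
```

>>> arm_command(
  rows=".2 .05 0 .7 0;.4 .08 0 .73 0;.5 .08 0 0 0;.4 .06 .1 0 0;.27 .005 .4 0 0;0 0 .5 0 0;0 0 .4 0 0;0 0 .29 0 0;0 0 0 0 0;0 0 0 0 0",
)

```text
clock: 7.55
eef_pos: [0.5516, -0.0408, 0.1054]
eef_rot: [-0.0, 0.71, 0.704, -0.0]
ft_force: [0.1, 0.1, -3.4]
width: 0.0095
```

```bash
python3 - <<'E'
from h import *
goto(.5529,-.0412,.105,89.5)
shot("hov.png",(260,120,560,340),2.66)
E
```

```text
total units dx dy dz [-0.01  0.03  0.01] twist units 0.0 pos [ 0.5516 -0.0408  0.1054] phi 89.5 t 7.55 w 0.0095 F [ 0.1  0.1 -3.4]
```

View pics/c_hov.png

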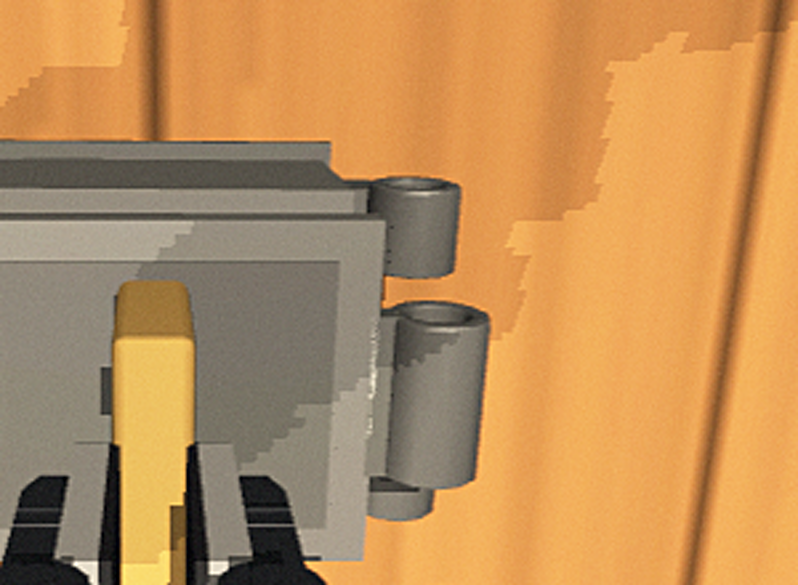

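```bash
python3 - <<'E'
from fit import *
C=cl("hov.png")
def pr(b,z0,L):
    c,s=np.cos(b[2]),np.sin(b[2])
    for X,Y,Z in L: print((X,Y,Z),((proj("",[b[0]+c*X/1e3-s*Y/1e3,b[1]+s*X/1e3+c*Y/1e3,z0+Z/1e3],C)-[260,120])*2.66).round(0))
print("box");pr((.5482,-.0355,-.0085),0,[(45,32,44),(40,27,44),(65,34,47),(65,17,47),(56,34,56),(56,17,38),(56,-34,38),(65,-34,44)])
print("lid");pr((.5516+.00125,-.0408+.0056,-.0085),.097,[(39,32,-22),(39,-32,-22),(59,15,-25),(59,-15,-25),(50,15,-16),(50,-15,-34),(6,22,12),(-6,22,12),(39,32,-28),(36,28.7-3,-34)])
E
```

```text
box
(45, 32, 44) [[358. 188.]]
(40, 27, 44) [[331. 213.]]
(65, 34, 47) [[465. 180.]]
(65, 17, 47) [[458. 265.]]
(56, 34, 56) [[430. 188.]]
(56, 17, 38) [[402. 255.]]
(56, -34, 38) [[386. 481.]]
(65, -34, 44) [[434. 493.]]
lid
(39, 32, -22) [[385. 217.]]
(39, -32, -22) [[364. 557.]]
(59, 15, -25) [[490. 309.]]
(59, -15, -25) [[475. 466.]]
(50, 15, -16) [[452. 324.]]
(50, -15, -34) [[414. 446.]]
(6, 22, 12) [[196. 335.]]
(-6, 22, 12) [[110. 335.]]
(39, 32, -28) [[378. 210.]]
(36, 25.7, -34) [[352. 238.]]
```

```bash
python3 - <<'E'
from fit import *
C=cl("hov.png")
th=np.linspace(0,2*np.pi,73)
def ring(b,z0,X,Y,Z,r=9):
    c,s=np.cos(b[2]),np.sin(b[2]);x=(X+r*np.cos(th))/1e3;z=z0+(Z+r*np.sin(th))/1e3;y=Y/1e3+0*x
    q=(proj("",np.c_[b[0]+c*x-s*y,b[1]+s*x+c*y,z],C)-[260,120])*2.66
    print(Y,"u",q[:,0].min().round(0),q[:,0].max().round(0),"v",q[:,1].min().round(0),q[:,1].max().round(0))
for Y in(34,17,-34): ring((.5482,-.0355,-.0085),0,56,Y,47)
for Y in(15,-15): ring((.55285,-.0352,-.0085),.097,50,Y,-25)
E
```

```text
34 u 371.0 467.0 v 173.0 188.0
17 u 366.0 459.0 v 255.0 277.0
-34 u 352.0 439.0 v 481.0 520.0
15 u 386.0 492.0 v 295.0 324.0
-15 u 376.0 477.0 v 446.0 488.0
```

>>> arm_command(
  rows="-.005 .02 0 0 0;0 0 .1 0 0;0 0 .1 0 0;0 0 .1 0 0;0 0 .1 0 0;0 0 .08 0 0;0 0 .06 0 0;0 0 .04 0 0;0 0 .03 0 0;0 0 0 0 0",
)

```text
clock: 8.6
eef_pos: [0.5523, -0.0407, 0.0808]
eef_rot: [-0.0, 0.71, 0.704, -0.0]
ft_force: [0.3, -0.1, -3.0]
width: 0.0095
```

>>> arm_command(
  rows="0 0 .02 0 0;0 0 .02 0 0;0 0 .02 0 0;0 0 0 0 0",
)

```text
clock: 9.0
eef_pos: [0.5526, -0.0408, 0.0802]
eef_rot: [0.0, 0.71, 0.704, 0.0]
ft_force: [-5.0, 0.9, 10.5]
width: 0.0095
```

>>> arm_command(
  rows="0 0 0 0 45;0 0 0 0 45;0 0 0 0 45;0 0 0 0 45;0 0 -.2 0 45;0 0 -.4 0 45;0 0 -.6 0 45;0 0 -.7 0 45;0 0 -.7 0 45;0 0 -.4 0 45",
)

```text
clock: 10.0
eef_pos: [0.5534, -0.0408, 0.2016]
eef_rot: [0.001, 0.71, 0.704, 0.001]
ft_force: [1.2, -0.4, -0.9]
width: 0.0383
```

>>> arm_command(
  rows=".7 -.25 0 0 45;.8 -.3 0 0 45;.8 -.3 0 0 45;.8 -.3 0 0 45;.8 -.3 0 0 45;.8 -.3 0 0 45;.8 -.3 0 0 45;.8 -.3 0 0 45;.8 -.3 0 0 45;.65 -.2 0 0 45",
)

```text
clock: 11.0
eef_pos: [0.4401, 0.2718, 0.1992]
eef_rot: [-0.0, 0.71, 0.705, 0.0]
ft_force: [0.4, 0.4, 0.1]
width: 0.0382
```

>>> arm_command(
  rows="0 0 0 -1 45;0 0 0 -1 45;0 0 0 -1 45;0 0 0 -1 45;0 0 0 -1 45;0 0 0 -1 45;0 0 0 -1 45;0 0 0 -1 45;0 0 0 -1 45;0 0 0 -1 45",
)

```text
clock: 12.0
eef_pos: [0.4409, 0.2703, 0.1991]
eef_rot: [0.0, 0.425, 0.905, 0.0]
ft_force: [0.6, -0.4, 0.9]
width: 0.0385
```

>>> arm_command(
  rows="0 0 0 -1 45;0 0 0 -1 45;0 0 0 -1 45;0 0 0 -1 45;0 0 0 -1 45;0 0 0 -1 45;0 0 0 -1 45;0 0 0 -1 45;0 0 0 -1 45;0 0 0 -1 45",
)

```text
clock: 13.0
eef_pos: [0.4409, 0.2702, 0.1991]
eef_rot: [0.0, 0.09, 0.996, 0.0]
ft_force: [0.6, -0.1, -0.1]
width: 0.0386
```

>>> arm_command(
  rows="0 0 0 -1 45;0 0 0 -1 45;0 0 0 -1 45;0 0 0 0 45",
)

```text
clock: 13.4
eef_pos: [0.441, 0.2703, 0.199]
eef_rot: [0.0, -0.013, 1.0, 0.0]
ft_force: [-0.2, -0.0, -0.4]
width: 0.0384
```

```bash
python3 - <<'E'
from h import *
goto(.46,.27,.045,185); shot("pin.png")
E
```

```text
total units dx dy dz [-0.47 -0.02  3.85] twist units -0.86 pos [0.441  0.2703 0.199 ] phi -178.46 t 13.4 w 0.0384 F [-0.2 -0.  -0.4]
```

View pics/pin.png

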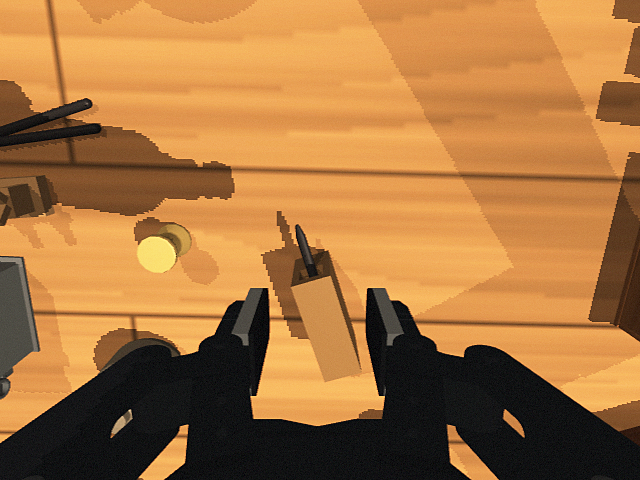

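```bash
python3 - <<'E'
from h import *
C=cl("pin.png")
im=cv2.imread("pics/pin.png")
g=im.max(2); m=np.zeros_like(g); roi=g[220:278,288:325]
ys,xs=np.where(roi<75); 
for v in range(0,58,6):
    x=xs[ys==v]+288; print(v+220,x.tolist())
T=[(293,286),(338,277),(325,381),(360,371)]
P=np.array([ray("",u,.062,C)[:2] for u in T]);print(P.round(4))
for a,b in((0,1),(2,3),(0,2),(1,3)):
    d=P[b]-P[a];print(np.linalg.norm(d).round(4),np.degrees(np.arctan2(d[1],d[0])).round(2))
d=(P[2]+P[3]-P[0]-P[1])/2;d/=np.linalg.norm(d);mouth=(P[0]+P[1])/2;print("mouth",mouth,"origin",mouth+.02*d,"tip pred",mouth-.04*d)
for u in[(297,226),(306,252),(313,276)]:print(ray("",u,.036,C)[:2].round(4))
E
```

```text
220 []
226 [296, 297, 298, 299]
232 [296, 297, 298, 299, 301, 302]
238 [297, 298, 299, 300, 301, 304, 305]
244 [299, 300, 301, 302, 303, 306]
250 [300, 301, 302, 303, 304, 308, 309]
256 [302, 303, 304, 305, 306, 307, 310, 311, 312, 315, 316, 317, 318, 319, 320, 321, 322]
262 [295, 303, 304, 305, 306, 307, 308, 312, 313, 314, 315, 316, 317, 318]
268 [294, 303, 306, 307, 308, 309, 310, 311, 312, 313, 314, 315, 316, 323]
274 [293, 298, 299, 300, 308, 309, 310, 311, 312, 313, 314, 315, 316, 317, 318, 324]
[[0.4926 0.2532]
 [0.4843 0.2876]
 [0.5777 0.2807]
 [0.5673 0.3093]]
0.0354 103.68
0.0304 110.0
0.0894 17.88
0.0858 14.62
mouth [0.48843563 0.2704395 ] origin [0.50763308 0.27604823] tip pred [0.45004073 0.25922203]
[0.4516 0.2546]
[0.4735 0.2622]
[0.4945 0.2685]
```

```bash
python3 - <<'E'
from h import *
C=cl("pin.png")
im=cv2.GaussianBlur(cv2.imread("pics/pin.png").astype(np.float32),(0,0),1)
L=[];R=[]
for v in range(295,366,3):
    g=np.abs(np.diff(im[v],axis=0)).sum(1)
    for S,(a,b),sl in((L,(293,325),.337),(R,(338,360),.245)):
        c=a+(v-(286 if S is L else 277))*sl; lo=int(c-7);k=lo+np.argmax(g[lo:lo+14]);S.append((k+.5,v,g[k]))
for S in(L,R):
    S=np.array(S); p=np.polyfit(S[:,1],S[:,0],1)
    r=S[:,0]-np.polyval(p,S[:,1]); ok=abs(r)<2; p=np.polyfit(S[ok,1],S[ok,0],1); print(p,ok.sum(),np.abs(S[ok,0]-np.polyval(p,S[ok,1])).max().round(1))
    A=ray("",(np.polyval(p,290),290),.062,C);B=ray("",(np.polyval(p,365),365),.062,C);d=B-A;print(A.round(4),B.round(4),np.degrees(np.arctan2(d[1],d[0])))
P=[]
for v in range(228,262,2):
    x=np.arange(285,330);g=im[v,285:330].sum(1);k=np.where(g<230)[0]
    P.append((v,x[k].min(),x[k].max()) if len(k) else None)
print(P)
cv2.imwrite('pics/c_pin.png',cv2.resize(cv2.imread("pics/pin.png")[215:395,250:400],None,fx=3.3,fy=3.3,interpolation=cv2.INTER_CUBIC))
E
```

```text
[  0.35304348 189.08884058] 24 0.6
[0.496  0.2521 0.062 ] [0.5624 0.2744 0.062 ] 18.555581991786404
[2.18181818e-01 2.81027273e+02] 10 0.4
[0.4949 0.293  0.062 ] [0.5615 0.3095 0.062 ] 13.957523447673951
[(228, np.int64(296), np.int64(299)), (230, np.int64(296), np.int64(301)), (232, np.int64(296), np.int64(302)), (234, np.int64(296), np.int64(303)), (236, np.int64(296), np.int64(304)), (238, np.int64(297), np.int64(305)), (240, np.int64(297), np.int64(305)), (242, np.int64(298), np.int64(306)), (244, np.int64(299), np.int64(306)), (246, np.int64(298), np.int64(308)), (248, np.int64(298), np.int64(310)), (250, np.int64(299), np.int64(323)), (252, np.int64(300), np.int64(327)), (254, np.int64(300), np.int64(328)), (256, np.int64(301), np.int64(328)), (258, np.int64(298), np.int64(329)), (260, np.int64(295), np.int64(329))]
```

View pics/c_pin.png

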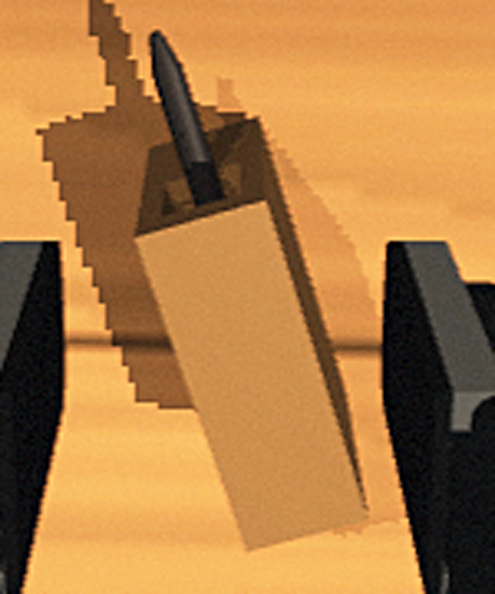

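```bash
python3 - <<'E'
from h import *
C=cl("pin.png")
T=np.array([(135,238),(267,200),(249,549),(366,510)])/3.3+[250,215]
P=np.array([ray("",u,.062,C)[:2] for u in T]);print(P.round(4))
for a,b in((0,1),(2,3),(0,2),(1,3)):
    d=P[b]-P[a];print(np.linalg.norm(d).round(4),np.degrees(np.arctan2(d[1],d[0])).round(2))
d=(P[2]+P[3]-P[0]-P[1])/2;d/=np.linalg.norm(d);m=(P[0]+P[1])/2;print("mouth",m,"tip pred",m-.04*d,np.degrees(np.arctan2(d[1],d[0])))
Q=np.array([ray("",np.array(u)/3.3+[250,215],.036,C)[:2] for u in[(156,36),(181,100),(199,160)]]);print(Q.round(4))
d=Q[2]-Q[0];print(np.degrees(np.arctan2(d[1],d[0])))
a=np.radians(17.5);e=np.array([np.cos(a),np.sin(a)])
g=Q[0]+.017*e;print("grip",g)
goto(g[0],g[1],.038,197.5)
T2=np.array([[np.cos(a),np.sin(a)]])
w=g-np.array(state()['eef_pos'])[:2];ph=np.radians(197.5);print("after twist dx dy",(w@[np.cos(ph),np.sin(ph)])/.04,(w@[np.sin(ph),-np.cos(ph)])/.04)
E
```

```text
[[0.4936 0.2516]
 [0.4832 0.2822]
 [0.578  0.2811]
 [0.5659 0.31  ]]
0.0322 108.74
0.0313 112.84
0.0894 19.22
0.0872 18.6
mouth [0.48842339 0.2669006 ] tip pred [0.45058374 0.2539329 ] 18.91665776954146
[[0.4515 0.2548]
 [0.4678 0.2612]
 [0.4835 0.266 ]]
19.31340885572628
grip [0.46773925 0.25990765]
total units dx dy dz [-0.66 -0.28  4.02] twist units -4.01 pos [0.441  0.2703 0.199 ] phi -178.55 t 13.45 w 0.0385 F [-0.  -0.4  0.3]
after twist dx dy -0.5605460924950807 -0.44854311319718465
```

>>> arm_command(
  rows="0 0 0 -1 45;0 0 0 -1 45;0 0 0 -1 45;0 0 0 -1 45;0 0 0 -.38 45;-.25 -.23 0 0 45;-.28 -.23 .4 0 45;0 0 .7 0 45;0 0 .8 0 45;0 0 .8 0 45",
)

```text
clock: 14.45
eef_pos: [0.4683, 0.2594, 0.0897]
eef_rot: [0.001, -0.164, 0.986, 0.0]
ft_force: [0.6, 0.0, -1.1]
width: 0.0386
```

>>> arm_command(
  rows="0 0 .6 0 45;0 0 .4 0 45;0 0 .3 0 45;0 0 0 0 45;0 0 0 0 0;0 0 0 0 0;0 0 0 0 0;0 0 0 0 0;0 0 0 0 0;0 0 0 0 0",
  squeeze=60,
)

```text
clock: 15.45
eef_pos: [0.4677, 0.2601, 0.0391]
eef_rot: [0.001, -0.165, 0.986, 0.0]
ft_force: [1.2, 0.2, 1.8]
width: 0.0018
```

```bash
python3 - <<'E'
from h import *
goto(.4671,.2599,.045,199)
E
```

```text
total units dx dy dz [ 0.02 -0.   -0.15] twist units 0.01 pos [0.4677 0.2601 0.0391] phi -160.95 t 15.45 w 0.0018 F [1.2 0.2 1.8]
```

>>> arm_command(
  rows="0 0 0 0 0;0 0 0 0 0;0 0 0 0 0",
)

```text
clock: 15.75
eef_pos: [0.4674, 0.26, 0.0388]
eef_rot: [0.0, -0.165, 0.986, 0.0]
ft_force: [1.1, 1.2, 4.4]
width: 0.0019
```

```bash
python3 - <<'E'
from h import *
s=state();print(s['width'],s['eef_pos'])
a=save("side","s1.png")[340:430,250:400]; 
w=read_camera("wrist")[:,:,::-1]; 
K=cam("wrist"); 
for p in [(.451,.2543,.036),(.4671,.2599,.036),(.4885,.267,.036)]: print(proj("wrist",p,K).round(0),proj("side",p).round(0))
w=w[180:400,200:440]
cv2.imwrite('pics/c1.png',np.hstack([cv2.resize(a,(500,300),interpolation=cv2.INTER_CUBIC),cv2.resize(w,(300,300))]))
E
```

```text
0.001912245242344212 [0.46739768 0.25998538 0.03880616]
[[318. 264.]] [[345. 374.]]
[[318. 303.]] [[334. 375.]]
[[317. 352.]] [[321. 376.]]
```

View pics/c1.png

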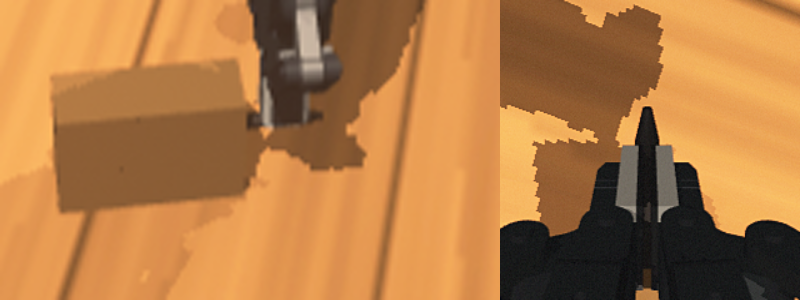

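```bash
python3 - <<'E'
from h import *
s,p,T=tool()
for d in(-.02,0,.003,.022): print(d,proj("side",p+T[:,2]*d).round(1), "crop",((proj("side",p+T[:,2]*d)-[250,340])*[500/150,300/90]).round(0))
K,R,t=cam("side");a=cv2.imread("pics/s1.png")
for v in range(366,384): print(v,''.join('#' if a[v,u].max()<70 else ('+' if a[v,u].max()<130 else '.') for u in range(315,360)))
b=cv2.imread("pics/side0.png");print()
for v in range(366,384): print(v,''.join('#' if b[v,u].max()<70 else ('+' if b[v,u].max()<130 else '.') for u in range(315,360)))
E
```

```text
-0.02 [[334.9 364.8]] crop [[283.  83.]]
0 [[334.5 373.5]] crop [[282. 112.]]
0.003 [[334.5 374.8]] crop [[282. 116.]]
0.022 [[334.1 382.9]] crop [[280. 143.]]
366 .............+.+#################+++++......+
367 .............+..##########+++#++++++++......+
368 .............+..+#########++++++++++++.......
369 .............+..+#########++++++++++++.......
370 .............+..+#########+++++++++++........
371 .............+..+#########+++++++++++........
372 .............+..+#########+++++++++++........
373 .........+++.+..++#######+++++++++++.........
374 .........+++++..++#######+++###+++++.........
375 .........+#+++..++#######+++##++++++.........
376 .........#++++..+########+++++++++++.........
377 .........##+++...+++++++++++++++++++.........
378 .........++++....++++++.+++++++++++..........
379 .........+++............+++++++++++..........
380 ........................+++++++++++..........
381 .......................+++++++++++...........
382 ........................++++++++++...........
383 .......................+++++++++++...........

366 ...................................
[... 160 characters left out ...]

370 .............................................
371 .........+...................................
372 .........++............+++++.................
373 ..++++++++++++++++++++++++++++++.............
374 ++++++++++#+++++++++++++++++++++.............
375 +++++++++##+++++++++++++++++++...............
376 +++++++++##++++++++++++++++..................
377 +++++++++###++++++...........................
378 +++++++++++++................................
379 +++++++++++++................................
380 ++++++++++++++........+...++++...............
381 ++++++++++++++++++++++++++++++++++...........
382 +++++++++++++++++++++++++++++++..............
383 +++++++++++++++++++++..+++...................
```

>>> arm_command(
  rows="0 0 -.05 0 0;0 0 -.05 0 0;0 0 -.05 0 0;0 0 0 0 0;0 0 0 0 0",
)

```text
clock: 16.35
eef_pos: [0.4667, 0.2596, 0.0444]
eef_rot: [-0.0, -0.166, 0.986, -0.0]
ft_force: [-1.2, 0.4, 0.4]
width: 0.0001
```

```bash
python3 - <<'E'
from h import *
s,p,T=tool();print(p,s['width'],s['ft_force'],s['wrist_torque'])
a=save("side","s2.png")
for v in range(362,384): print(v,''.join('#' if a[v,u].max()<70 else ('+' if a[v,u].max()<130 else '.') for u in range(315,360)))
E
```

```text
[0.46665003 0.25963569 0.04436432] 5.493627035749424e-05 [-1.17670639  0.41602116  0.40693801] [ 0.00458671  0.03450146 -0.01457644]
362 ..............+++#########+++######++++......
363 ..............++#################++++++......
364 ..............+.+##########++++++++++++.....+
365 ................+#########++++++++++++......+
366 .................+########++++++++++++......+
367 .................+########++++++++++++.......
368 .................+########++++++++++++.......
369 .................#########++++++++++++.......
370 .................#########+++++++++++........
371 .................#+#######+++++++++++........
372 .................#+#######+++++++++++........
373 .........+++++...+#######++++++++++++........
374 .........+#++++..+++++++++++##++++++.........
375 .........+++++++++++++++++#+++++++++.........
376 .........#++++++#++##+++++++++++++++.........
377 .........##+++++.++++++++++++++++++..........
378 .........++++...........+++++++++++..........
379 ........................+++++++++++..........
380 ........................+++++++++++..........
381 .......................+++++++++++.......+...
382 ........................++++++++++.......+...
383 ........................++++++++++.......++..
```

```bash
python3 - <<'E'
from h import *
s,p,T=tool()
for d in(-.03,-.02,-.01,0,.005,.01,.022): print(d,proj("wrist",p+T@[.011,.004,d]).round(1),proj("side",p+T@[0,.01,d]).round(1))
w=save("wrist","w2.png")
for v in range(260,350,4): print(v,''.join('#' if w[v,u].max()<60 else ('+' if w[v,u].max()<120 else '.') for u in range(280,360)))
E
```

```text
-0.03 [[330.5 317.8]] [[336.6 362.3]]
-0.02 [[329.6 303.7]] [[336.4 366.8]]
-0.01 [[328.7 291.4]] [[336.2 371.3]]
0 [[328.  280.7]] [[336.  375.6]]
0.005 [[327.6 275.9]] [[335.9 377.8]]
0.01 [[327.3 271.3]] [[335.8 380. ]]
0.022 [[326.6 261.4]] [[335.5 385.1]]
260 ................................#######+........................................
264 ...............................#########+.......................................
268 ..............................############......................................
272 .............................##############.....................................
276 ............................################....................................
280 ...........................##################...................................
284 ...........................##################...................................
288 .....................++++++++++.++########+.++++++++++..........................
292 ....................++++++.++++.++########+++++++++++++.........................
296 ....................+++++++++++++#########+.+++++++++++...............
[... 415 characters left out ...]
################....
320 #################++++++++++++++.+##########.+++++++++++++++##################...
324 ################+.+++++++++++++++#########+.+++++++++++++++###################..
328 ################+.+++++++++++++++##########++++++++++++++++####################.
332 #####################+..........+#########+..........++#########################
336 ############################+...+#########+....#################################
340 ##############################+.+#########+..###################################
344 ################################################################################
348 ################################################################################
```

>>> arm_command(
  rows="0 0 0 0 40;0 0 0 0 40;0 0 0 0 40;0 0 0 0 40;0 0 .2 0 40;0 0 .2 0 40;0 0 .06 0 40;0 0 0 0 40",
)

```text
clock: 17.25
eef_pos: [0.4662, 0.2593, 0.0252]
eef_rot: [-0.001, -0.165, 0.986, -0.0]
ft_force: [-0.2, -0.1, 0.7]
width: 0.0342
```

>>> arm_command(
  rows="0 0 0 0 0;0 0 0 0 0;0 0 0 0 0;0 0 0 0 0;0 0 0 0 0;0 0 0 0 0;0 0 0 0 0",
)

```text
clock: 17.95
eef_pos: [0.4671, 0.2598, 0.0263]
eef_rot: [0.0, -0.165, 0.986, 0.0]
ft_force: [-0.5, -0.1, 1.3]
width: 0.0056
```

```bash
python3 - <<'E'
from h import *
s,p,T=tool();print(p,s['width'],s['ft_force'])
for d in(-.03,-.02,-.01,0,.005,.01,.022): print(d,proj("wrist",p+T@[.011,.004,d]).round(1))
w=save("wrist","w3.png")
for v in range(240,350,4): print(v,''.join('#' if w[v,u].max()<60 else ('+' if w[v,u].max()<120 else '.') for u in range(280,360)))
E
```

```text
[0.46706558 0.25979771 0.02625484] 0.005583073839836056 [-0.4598979  -0.07939951  1.31653323]
-0.03 [[330.5 317.7]]
-0.02 [[329.5 303.6]]
-0.01 [[328.7 291.4]]
0 [[327.9 280.7]]
0.005 [[327.6 275.8]]
0.01 [[327.3 271.3]]
0.022 [[326.6 261.3]]
240 ................................................................................
244 ...............................................................+................
248 ................................................................................
252 ............................................................+...................
256 ................................................................................
260 ................................................................................
264 ................................+.............++++..............................
268 ................................................................................
272 ..................................#######.......................................
276 .................................#########......................................
280 ...
[... 822 characters left out ...]
.++..++#############
320 ########+..++...++.+...+###########################+.++.+++++.+...+#############
324 #######+..+.+..+..++...+###########################+..++....+......+############
328 #######+...++..+.+...+.+############################+...+.++.+.+++.+############
332 #############+.........+############################.........++#################
336 ###################....+###########################+....########################
340 #####################+.+###########################+..+#########################
344 ################################################################################
348 #######################################+.+++####################################
```

>>> arm_command(
  rows="0 0 -.05 0 0;0 0 -.05 0 0;0 0 -.05 0 0;0 0 0 0 0;.1 0 0 0 0;.2 0 0 0 0;.3 0 0 0 0;.3 0 0 0 0;.3 0 0 0 0;0 0 0 0 0",
)

```text
clock: 19.0
eef_pos: [0.419, 0.243, 0.0318]
eef_rot: [-0.001, -0.166, 0.986, -0.0]
ft_force: [0.2, 0.2, -0.5]
width: 0.0053
```

>>> arm_command(
  rows=".3 0 0 0 0;.3 0 0 0 0;.3 0 0 0 0;.3 0 0 0 0;.1 0 0 0 0;0 0 0 0 0",
)

```text
clock: 19.6
eef_pos: [0.3717, 0.2268, 0.0322]
eef_rot: [-0.0, -0.166, 0.986, -0.0]
ft_force: [0.6, -0.1, -1.2]
width: 0.0054
```

```bash
python3 - <<'E'
from h import *
s,p,T=tool();print(p,s['width'],s['ft_force'])
a=save("side","s4.png")
# expected pin line in side image
ph=np.radians(19);e=np.array([np.cos(ph),np.sin(ph),0]);c=p.copy();c[2]+=.0097
for x in(-60,34,60): print(x,proj("side",c+e*(x+43)/1e3).round(0))
b=cv2.imread("pics/box.png"); 
K=cl("box.png")
# rest: from box.png crop
r=b[0:110,130:240]; a=a[330:400,320:440]
cv2.imwrite("pics/c4.png",np.hstack([cv2.resize(a,(440,400)),cv2.resize(r,(350,400))]))
E
```

```text
[0.37170463 0.22684354 0.03215304] 0.005368866183296699 [ 0.64104424 -0.09884213 -1.20264831]
-60 [[406. 365.]]
34 [[349. 371.]]
60 [[333. 372.]]
```

View pics/c4.png

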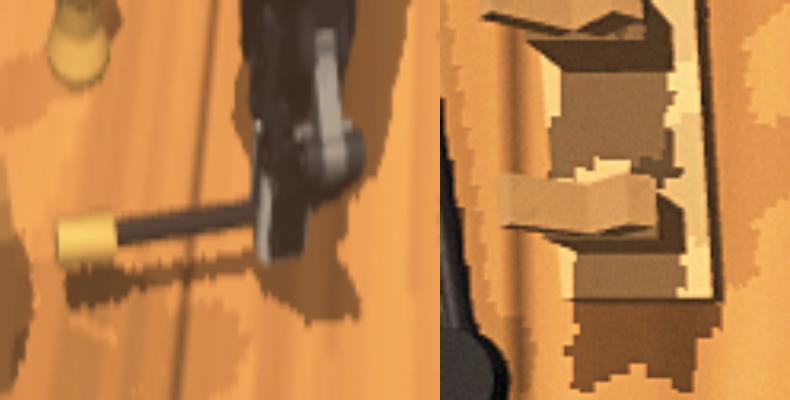

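```bash
python3 - <<'E'
from h import *
s,p,T=tool()
B=cl("box.png")
bl=ray("",(170.9,82),.012,B);br=ray("",(218,82.5),.012,B);tr=ray("",(214.9,0),.012,B)
print("base corners",bl.round(4),br.round(4),tr.round(4),np.linalg.norm(bl-br),"yaw near",np.degrees(np.arctan2(*(br-bl)[1::-1])),"yaw right",np.degrees(np.arctan2(*(tr-br)[1::-1]))-90)
n=ray("side",(371.2,286.2),.0403);f=ray("side",(370.8,276),.0403);print("vee apex",n.round(4),f.round(4),np.linalg.norm(n-f))
# side base bottom corner etc
for u in[(275,305),(315,305),(272,338),(312,342)]: print(ray("side",np.array(u)/2.45+[250,165],.012 if u[1]<310 else 0).round(4))
# pin head in side s4
a=cv2.imread("pics/s4.png");h=cv2.cvtColor(a,cv2.COLOR_BGR2HSV)
w=a[360:385,328:362].astype(int)
for v in range(360,384): print(v,' '.join('%3d'%(a[v,u,0]) for u in range(330,376,1)))
E
```

```text
base corners [ 0.4281 -0.022   0.012 ] [ 0.4619 -0.0192  0.012 ] [0.4587 0.0335 0.012 ] 0.033967177227685115 yaw near 4.707308143654259 yaw right 3.4971904614199474
vee apex [0.4349 0.0258 0.0403] [ 0.4394 -0.006   0.0403] 0.03213689899579697
[0.4534 0.0044 0.012 ]
[ 0.4215 -0.0024  0.012 ]
[0.4516 0.0317 0.    ]
[0.4196 0.0299 0.    ]
360  90  90  90  90  91  90  89  85  85  84  84  82  80  80  79  76  80  80  80  78  76  76  76  80  81  82  84  83  83  82  79  80  80  81  83  84  88  85  83  83  83  80  69  57  60  74
361  89  89  90  89  92  89  88  84  84  84  83  82  80  80  80  76  81  80  79  75  76  76  79  79  81  83  83  83  83  81  78  80  80  80  83  84  87  85  84  84  83  79  67  57  62  74
362  89  89  90  91  92  90  87  85  85  84  83  82  79  80  80  76  79  80  79  76  75  76  79  80  81  83  83  84  84  80  80  80  78  81  83  84  85  84  85  83  82  76  64  55  64  75
363  90  89  89  90  90  89  87  84  83  84  83  81  79  80  78  78  80  79  79  75  76  76  80  79  81  83  84  83  83  81  79  80  80  82  83  85  84  84  85  83  81  74  63  55  66  78
364  89  9
[... 3049 characters left out ...]
  40  39  39  39  37  39  40  39  39  40  39  40  41  42  60  58  39  41  60  63  64  66  65  71  73  82  79  66  49  55  74  86  86  84
381  82  76  75  76  76  75  73  70  40  38  39  39  39  39  39  39  38  39  39  39  39  40  40  40  42  63  69  68  59  61  70  73  74  74  73  78  83  82  76  64  56  64  76  87  87  84
382  86  75  76  76  76  75  73  69  40  39  39  39  40  39  39  38  38  39  38  42  60  40  43  63  63  72  69  70  69  69  71  73  74  75  73  79  83  81  74  63  55  65  77  87  80  80
383  80  76  76  75  75  75  73  69  58  39  39  41  59  57  39  41  57  60  60  62  72  62  64  73  73  70  70  70  69  70  72  72  74  74  73  77  83  82  72  57  55  62  73  80  74  74
```

```bash
cat > em.py <<'E'
from h import *
from scipy.ndimage import map_coordinates
from scipy.optimize import minimize
def seg(a,b,n=30): return np.linspace(a,b,n)
def model():
    S=[]
    z=.012
    c=[(-17,-28),(17,-28),(17,28),(-17,28)]
    for i in range(4):
        a,b=c[i],c[(i+1)%4]; S.append(seg((*a,12),(*b,12)))
    for y in(-20,-12,12,20):
        S.append(seg((-11,y,51.3),(0,y,40.3),15));S.append(seg((0,y,40.3),(11,y,51.3),15))
    return np.vstack(S)/1e3
def gm(f,s=1.5):
    im=cv2.GaussianBlur(cv2.imread("pics/"+f).astype(np.float32),(0,0),s)
    gx=np.abs(cv2.Sobel(im,cv2.CV_32F,1,0)).sum(2);gy=np.abs(cv2.Sobel(im,cv2.CV_32F,0,1)).sum(2);g=np.hypot(gx,gy);return np.minimum(g,np.percentile(g,97))
def score(p,L,M):
    c,s=np.cos(p[2]),np.sin(p[2]);P=np.c_[p[0]+c*M[:,0]-s*M[:,1],p[1]+s*M[:,0]+c*M[:,1],M[:,2]]
    t=0
    for g,C in L:
        q=proj("",P,C);t+=map_coordinates(g,[q[:,1],q[:,0]],order=1,mode='constant').mean()/g.max()
    return t/len(L)
def search(L,M,x0,dx=.01,da=.1):
    best=[]
    for x in np.arange(-dx,dx+1e-6,.001):
        for y in np.arange(-dx,dx+1e-6,.001):
            for a in np.arange(-da,da+1e-6,.02): best.append((score((x0[0]+x,x0[1]+y,x0[2]+a),L,M),x0[0]+x,x0[1]+y,x0[2]+a))
    best.sort(reverse=True);return np.round(best[:5],4)
E
python3 - <<'E'
from em import *
M=model();S=(gm("side0.png",1),cam("side"));B=(gm("box.png"),cl("box.png"));D=(gm("scene0.png",.8),cam("scene"))
for L in([S],[B],[S,B],[S,B,D]): print(search(L,M,(.440,.006,.07)))
E
```

```text
[[ 0.3953  0.43    0.008   0.01  ]
 [ 0.3949  0.431   0.008   0.01  ]
 [ 0.3944  0.431   0.008   0.03  ]
 [ 0.3939  0.43    0.008  -0.01  ]
 [ 0.3931  0.431   0.009   0.01  ]]
[[ 0.6012  0.441  -0.      0.09  ]
 [ 0.5961  0.441  -0.      0.11  ]
 [ 0.5919  0.441  -0.      0.07  ]
 [ 0.5828  0.442  -0.      0.11  ]
 [ 0.5796  0.441  -0.      0.13  ]]
[[ 0.4474  0.441  -0.      0.09  ]
 [ 0.4448  0.441  -0.      0.11  ]
 [ 0.4424  0.44    0.008   0.09  ]
 [ 0.4419  0.441  -0.      0.07  ]
 [ 0.441   0.44    0.008   0.11  ]]
[[ 0.5236  0.441  -0.      0.09  ]
 [ 0.5218  0.441  -0.      0.11  ]
 [ 0.5195  0.441  -0.      0.07  ]
 [ 0.5167  0.44    0.008   0.09  ]
 [ 0.516   0.44    0.008   0.11  ]]
```

>>> arm_command(
  rows="0 0 -.4 0 0;0 0 -.8 0 0;0 0 -.8 0 0;0 0 -.7 0 0;0 0 -.25 1 0;0 0 0 1 0;0 0 0 1 0;0 0 0 1 0;0 0 0 1 0;0 0 0 1 0",
)

```text
clock: 20.65
eef_pos: [0.3731, 0.2274, 0.1503]
eef_rot: [0.0, 0.045, 0.999, 0.0]
ft_force: [0.8, 0.6, -0.9]
width: 0.0054
```

>>> arm_command(
  rows="0 0 0 1 0;0 0 0 1 0;0 0 0 1 0;0 0 0 1 0;0 0 0 1 0;0 0 0 1 0;0 0 0 1 0;0 0 0 1 0;0 0 0 1 0;0 0 0 1 0",
)

```text
clock: 21.65
eef_pos: [0.3731, 0.2274, 0.1503]
eef_rot: [0.0, 0.384, 0.923, 0.0]
ft_force: [-0.2, -0.2, -0.9]
width: 0.0055
```

>>> arm_command(
  rows="0 0 0 1 0;0 0 0 1 0;0 0 0 1 0;0 0 0 1 0;0 0 0 1 0;0 0 0 1 0;0 0 0 1 0;0 0 0 1 0;0 0 0 1 0;0 0 0 1 0",
)

```text
clock: 22.65
eef_pos: [0.3731, 0.2274, 0.1503]
eef_rot: [0.0, 0.676, 0.737, 0.0]
ft_force: [-0.8, -0.0, -0.1]
width: 0.0052
```

>>> arm_command(
  rows="-.5 .1 0 0 0;-.8 .13 0 0 0;-.8 .13 0 0 0;-.8 .13 0 0 0;-.8 .13 0 0 0;-.8 .13 0 0 0;-.8 .13 0 0 0;-.8 .13 0 0 0;-.8 .13 0 0 0;-.4 .05 0 0 0",
)

```text
clock: 23.65
eef_pos: [0.447, -0.062, 0.1504]
eef_rot: [0.001, 0.676, 0.737, 0.0]
ft_force: [0.3, 0.3, -0.4]
width: 0.0056
```

```bash
cat > /dev/null; python3 - <<'E'
from em import *
goto(.437,.045,.05,95)
shot("rest.png"); M=model();L=[(gm("rest.png"),cl("rest.png"))]
print(proj("",[[.44,.005,.046],[.44,.033,.012],[.44,-.023,.012]],L[0][1]).round(0))
print(search(L,M,(.440,.004,.08)))
M2=M[:120]; print(search(L,M2,(.440,.004,.08)))
E
```

```text
total units dx dy dz [ 2.69 -0.02  2.51] twist units -0.02 pos [ 0.447  -0.062   0.1504] phi 94.92 t 23.65 w 0.0056 F [ 0.3  0.3 -0.4]
[[313. 129.]
 [317.  85.]
 [310. 169.]]
[[0.6184 0.44   0.008  0.08  ]
 [0.613  0.441  0.008  0.1   ]
 [0.6125 0.44   0.008  0.1   ]
 [0.6113 0.441  0.008  0.08  ]
 [0.6072 0.44   0.008  0.06  ]]
[[0.6176 0.44   0.008  0.08  ]
 [0.6109 0.44   0.008  0.1   ]
 [0.601  0.441  0.008  0.1   ]
 [0.5995 0.44   0.008  0.06  ]
 [0.5958 0.441  0.008  0.08  ]]
```

```bash
python3 - <<'E'
from h import *
w=cv2.imread("pics/rest.png");C=cl("rest.png");s,p,T=tool()
for v in range(236,300,3): print(v,''.join('#' if w[v,u].max()<75 else ('+' if w[v,u].max()<120 else '.') for u in range(285,350)))
for x in(.015,.017,.02,.022,.025): print(x,proj("",p+T@[x,0,-.0097],C).round(1), proj("",p+T@[x,0,0],C).round(1))
E
```

```text
236 .................................................................
239 .................................................................
242 .................................................................
245 .................................................................
248 .................................................................
251 .................................................................
254 .................................................................
257 .................................................................
260 .................................................................
263 .................................................................
266 .................................................................
269 .................................................................
272 .............................+######.............................
275 ............................#########............................
278 ...........................###########...........................
281 ...........................###########+..........................
284 ..........................#############..........................
287 .....................+######################+....................
290 ......++.............#######################+....................
293 .......+.............#######################+....................
296 .....................#######################+....................
299 ######+.............+########################..............######
0.015 [[315.1 286.9]] [[315.2 276.9]]
0.017 [[315.1 281.8]] [[315.2 272.1]]
0.02 [[315.1 274.1]] [[315.2 264.8]]
0.022 [[315.1 269. ]] [[315.2 259.9]]
0.025 [[315.1 261.1]] [[315.2 252.5]]
```

>>> arm_command(
  rows=".4 0 0 0 0;.8 -.02 0 0 0;.8 0 0 0 0;.6 0 0 0 0;.12 0 .3 0 0;0 0 .8 0 0;0 0 .8 0 0;0 0 .5 0 0;0 0 .2 0 0;0 0 0 0 0",
)

```text
clock: 24.7
eef_pos: [0.4342, 0.0483, 0.045]
eef_rot: [-0.001, 0.675, 0.737, -0.001]
ft_force: [0.7, 0.1, -0.4]
width: 0.0056
```

>>> arm_command(
  rows="0 0 .06 0 0;0 0 .04 0 0;0 0 .04 0 0;0 0 0 0 0;0 0 0 0 0",
)

```text
clock: 25.2
eef_pos: [0.4354, 0.0488, 0.0408]
eef_rot: [0.0, 0.675, 0.738, 0.0]
ft_force: [0.2, 0.2, -0.9]
width: 0.0057
```

>>> arm_command(
  rows="-.05 .03 0 0 0;0 0 .03 0 0;0 0 .03 0 0;0 0 .03 0 0;0 0 .03 0 0;0 0 0 0 0;0 0 0 0 0",
)

```text
clock: 25.9
eef_pos: [0.4362, 0.0468, 0.036]
eef_rot: [-0.0, 0.675, 0.738, -0.0]
ft_force: [-2.9, -0.4, 7.3]
width: 0.0056
```

>>> arm_command(
  rows="0 -.02 0 0 0;0 0 0 0 40;0 0 0 0 40;0 0 0 0 40;0 0 0 0 40;0 0 -.3 0 40;0 0 -.6 0 40;0 0 -.6 0 40;0 0 -.5 0 40;0 0 -.3 0 40",
)

```text
clock: 26.9
eef_pos: [0.4365, 0.0469, 0.1292]
eef_rot: [0.001, 0.675, 0.738, 0.001]
ft_force: [0.1, 0.3, 0.1]
width: 0.0342
```

>>> arm_command(
  rows="-.5 0 0 0 40;-.7 0 0 0 40;-.7 0 0 0 40;-.27 0 0 0 40;0 0 0 0 40;0 0 0 0 40",
)

```text
clock: 27.5
eef_pos: [0.4431, -0.0392, 0.1274]
eef_rot: [-0.0, 0.675, 0.737, 0.0]
ft_force: [-0.7, 0.6, -0.2]
width: 0.0342
```

```bash
python3 - <<'E'
from h import *
goto(.4444,-.0398,.036,94.9)
shot("hd.png"); w=cv2.imread("pics/hd.png");C=cl("hd.png")
c=np.array([.4403,.008,.046]);e=np.array([.085,-.9964,0])
for x in(-60,-50,0,34,60): print(x,proj("",c+e*x/1e3,C).round(1))
h=cv2.cvtColor(w,cv2.COLOR_BGR2GRAY)
for v in range(60,330,5): print(v,' '.join('%3d'%h[v,u] for u in range(284,352,2)))
E
```

```text
total units dx dy dz [-0.02  0.03  2.29] twist units 0.03 pos [ 0.4431 -0.0392  0.1274] phi 95.03 t 27.5 w 0.0342 F [-0.7  0.6 -0.2]
-60 [[318.   50.9]]
-50 [[318.   71.5]]
0 [[317.7 167. ]]
34 [[317.5 225.3]]
60 [[317.4 266.7]]
60 137 163 177 182 181 184 184 187 186 186 182 176 182 178 181  28  59  83  27 190 176 171 177 172 172 170 166 160 157 161 167 158 165 166
65 144 168 180 181 179 181 185 182 184 185 182 183 178 181  75  44  60  73  43 106 181 177 177 178 170 169 168 159 159 159 160 166 169 165
70 147 168 178 179 182 183 183 185 187 185 184 178 180 163  24  45  58  68  53  27 162 177 178 170 171 169 163 163 159 159 160 166 165 166
75 148 168 177 179 179 178 186 185 183 183 180 177 184  78  41  46  53  67  64  41  73 180 177 176 168 167 166 163 161 159 164 163 169 168
80 149 170 174 180 181 181 185 181 184 183 180 180 181  76  40  52  55  59  64  41  77 181 176 174 165 164 163 160 163 158 161 165 169 170
85 158 177 177 179 182 183 184 185 183 181 181 178 180  75  37  53  53  59  61  39  77 182 173 173 167 167 163 160 163 158 158 165 166 177
90 161 176 179 178 183 185 183 186 18
[... 5980 characters left out ...]

305 188 186 184 180 182 178 181 180 180 178 177 183 177 176 171 168 154  81  78  85  90  93  90  90  88  94  86 195 184 191 189 186 185 183
310 187 185 182 179 178 182 182 178 178 181 176 176 179 177 171 171 161  85  84  87  92  93  92  94  91  98  87 198 185 190 185 188 182 184
315 189 185 181 182 184 180 179 178 179 177 182 178 177 175 169 172  73  85  87  94  90  88  91  92  98  97 140 194 190 188 185 184 186 187
320 188 185 180 181 181 183 183 182 184 179 181 180 174 174 174 154  83  86  89  93  94  91  89  91  99  93 203 190 194 189 194  83  93  83
325 179 182 179 183 187 183 183 184 182 179 180 184 181 185  80  80  85  87  86  96  95  95  91  90  94  96 102  97 101 102  97  98  99  98
```

>>> arm_command(
  rows="-.065 0 .3 0 40;0 0 .6 0 40;0 0 .6 0 40;0 0 .4 0 40;0 0 .25 0 40;0 0 .13 0 40;0 0 0 0 40;0 0 0 0 40",
)

```text
clock: 28.35
eef_pos: [0.4441, -0.0422, 0.0369]
eef_rot: [0.0, 0.675, 0.738, 0.0]
ft_force: [0.6, 0.1, -0.4]
width: 0.0345
```

>>> arm_command(
  rows="0 0 0 0 0;0 0 0 0 0;0 0 0 0 0;0 0 0 0 0;0 0 0 0 0;0 0 0 0 0",
)

```text
clock: 28.95
eef_pos: [0.444, -0.0424, 0.0368]
eef_rot: [0.0, 0.675, 0.738, 0.0]
ft_force: [-0.3, -1.1, 4.1]
width: 0.0118
```

>>> arm_command(
  rows="0 0 -.2 0 0;0 0 -.5 0 0;0 0 -.6 0 0;0 0 -.5 .7 0;0 0 -.3 .67 0;-.4 .4 0 0 0;-.7 .65 0 0 0;-.7 .65 0 0 0;-.7 .65 0 0 0;-.7 .65 0 0 0",
)

```text
clock: 29.95
eef_pos: [0.5633, -0.1723, 0.1206]
eef_rot: [-0.0, 0.71, 0.704, -0.0]
ft_force: [-0.3, 0.2, -0.9]
width: 0.0115
```

>>> arm_command(
  rows="-.7 .65 0 0 0;-.39 .34 0 0 0;0 0 .3 0 0;0 0 .6 0 0;0 0 .6 0 0;0 0 .3 0 0;0 0 0 0 0;0 0 0 0 0",
)

```text
clock: 30.75
eef_pos: [0.6017, -0.2146, 0.0489]
eef_rot: [-0.0, 0.71, 0.705, -0.0]
ft_force: [0.2, -0.2, -0.2]
width: 0.0117
```

```bash
python3 - <<'E'
from h import *
goto(.602,-.195,.0378,89.5)
shot("ins.png"); w=cv2.imread("pics/ins.png");C=cl("ins.png");s,p,T=tool()
h=cv2.cvtColor(w,cv2.COLOR_BGR2GRAY)
for x in(98,108): print(x,proj("",p+T@[x/1e3,0,-.0092],C).round(1))
b=np.array([.5463,-.0355]);a=-.0085;c_,s_=np.cos(a),np.sin(a)
for X,Y,Z in[(47,-34,47),(65,-34,47),(47,-17,47),(65,-17,47),(56,-34,56),(56,34,47)]: print(X,Y,Z,proj("",[b[0]+c_*X/1e3-s_*Y/1e3,b[1]+s_*X/1e3+c_*Y/1e3,Z/1e3],C).round(1))
np.set_printoptions(linewidth=250)
for v in range(0,130,5): print(v,' '.join('%3d'%h[v,u] for u in range(260,384,3)))
E
```

```text
total units dx dy dz [0.49 0.   0.28] twist units 0.02 pos [ 0.6017 -0.2146  0.0489] phi 89.59 t 30.75 w 0.0117 F [ 0.2 -0.2 -0.2]
98 [[316.1  33.1]]
108 [[316.1  -4.1]]
47 -34 47 [[ 281.2 -131.8]]
65 -34 47 [[ 341.3 -131.7]]
47 -17 47 [[ 279.8 -204.3]]
65 -17 47 [[ 342.4 -204.1]]
56 -34 56 [[ 310.8 -152. ]]
56 34 47 [[ 310.4 -463.6]]
0 184 184 190  98  96  91  99 131 183  83 104  99  94 100  95  95  97  36  46  60  36  99  88 180 178 176 172 168 168 169 170 178 182 186 184 180 183 179 180 176 180 178
5 189 183 186 187 188 188 186 186 186  85  96  99  93  95 101  98  66  41  47  61  42  53 126 176 173 174 170 167 169 170 179 183 185 185 187 184 181 178 181 181 185 179
10 190 183 184 183 182 185 182 184 186 196 196 199  90 100 102  97  20  39  47  59  46  20 191 178 176 175 173 168 170 172 174 182 181 183 185 184 182 182 180 183 181 180
15 189 185 186 186 183 180 184 183 182 184 184 186  73  82  84 190  35  46  51  56  45  39 136 177 176 173 172 172 168 171 181 182 189 183 184 186 183 182 180 184 182 183
20 188 184 186 182 184 183 184 181 185 185 185 185 185 188 184  37  43  46  52  5
[... 2986 characters left out ...]
 162 157 161
110 188 188 189 188 185 186 190 184 187 184 192 186 187 186 198  18  38  44  51  52  57  45  29 190 174 173 173 171 171 174 180 185 187 189 187 186 182 149 152 160 162 158
115 191 187 186 186 189 189 191 185 183 186 190 188 187 199 188  23  46  47  51  55  57  36  30 195 177 173 170 168 168 174 181 184 186 186 185 188 186 159 157 159 161 160
120 190 188 190 185 188 188 188 188 190 188 185 192 190  90 100   9  35  51  50  51  59  42  27 191 176 174 172 169 168 172 182 186 186 187 187 183 177 159 161 159 157 160
125 191 190 189 189 185 190 190 188 187 190 187 187 191  89  95  17  43  49  49  51  48  40  25 194 171 173 173 174 172 174 183 187 187 179 186 185 157 156 159 166 157 157
```

>>> arm_command(
  rows="0 0 -.5 0 0;0 0 -.8 0 0;0 0 -.7 0 0;0 -.2 -.5 0 0;.4 -.22 0 0 0;.5 0 0 0 0;.5 0 0 0 0;.21 0 0 0 0;0 0 0 0 0;0 0 0 0 0",
)

```text
clock: 31.8
eef_pos: [0.586, -0.151, 0.1491]
eef_rot: [0.001, 0.71, 0.705, 0.0]
ft_force: [-0.6, -0.3, -0.6]
width: 0.0116
```

```bash
python3 - <<'E'
from h import *
goto(.602,-.195,.0378,89.5)
shot("kn.png"); w=cv2.imread("pics/kn.png");C=cl("kn.png");s,p,T=tool()
h=cv2.cvtColor(w,cv2.COLOR_BGR2GRAY)
print(proj("",p+T@[.09,0,-.0092],C).round(1))
b=np.array([.5470,-.0355]);a=-.0085;c_,s_=np.cos(a),np.sin(a)
for Y in(-34,-17,-15,0,15,17,34): print(Y,[proj("",[b[0]+c_*X/1e3-s_*Y/1e3,b[1]+s_*X/1e3+c_*Y/1e3,.047],C).round(1).tolist()[0] for X in(47,56,65)])
for v in range(20,190,6): print(v,' '.join('%3d'%h[v,u] for u in range(328,378)))
E
```

```text
total units dx dy dz [-1.1   0.4   2.78] twist units 0.02 pos [ 0.586  -0.151   0.1491] phi 89.58 t 31.8 w 0.0116 F [-0.6 -0.3 -0.6]
[[313.6  61.6]]
-34 [[327.1, 105.2], [342.3, 105.2], [357.5, 105.2]]
-17 [[327.3, 74.2], [342.9, 74.3], [358.4, 74.3]]
-15 [[327.4, 70.5], [342.9, 70.5], [358.5, 70.6]]
0 [[327.6, 41.9], [343.5, 42.0], [359.3, 42.0]]
15 [[327.8, 12.3], [344.0, 12.3], [360.2, 12.3]]
17 [[327.8, 8.2], [344.1, 8.3], [360.3, 8.3]]
34 [[328.1, -27.0], [344.7, -27.0], [361.3, -27.0]]
20 208 199 196 145  66  84  95  96 104 109 114 125 136 150 152 164 169 179 186 184 172 166 152 146 141 126 116 113 107 100  89  91  69  81 138 161 154 155 153 158 157 157 165 161 164 166 166 162 159 161
26 110 215 199 150  71  84  94 106 104 111 118 127 142 143 155 167 174 175 182 181 171 158 146 140 129 120 119 109 105  93  89  79  66  76 140 159 155 154 154 153 164 158 161 163 160 164 159 163 162 160
32  80 178 189 108  73  83 101 106 111 117 121 129 138 142 159 161 168 178 181 177 164 157 146 135 128 116 116 107 101  98  91  81  63  92 166 153 154 149 159 159 158 162 159 165 162 163 164 163 16
[... 4598 characters left out ...]
 176 177 177 178 186 188 187 190 186 190 191 185 185 189 185 186 182 184 182 186 181 189
176 112 202 189 186 186 184 184 182 182 179 182 181 185 181 180 181 181 180 174 178 177 173 178 175 174 171 172 172 176 174 180 183 188 192 188 191 187 187 186 186 187 186 184 185 184 184 184 180 187 183
182 131 200 190 186 186 181 180 185 182 179 181 180 181 179 180 182 178 181 177 178 179 175 176 176 177 172 174 169 177 178 179 182 188 186 192 187 188 187 188 185 188 185 183 184 183 181 183 185 186 186
188 127 201 190 187 185 181 180 184 179 180 177 179 182 179 180 182 178 177 179 174 179 176 176 175 173 178 174 170 173 176 180 185 188 190 187 185 190 190 188 186 185 184 180 182 187 177 182 184 185 185
```

>>> arm_command(
  rows="-.4 0 0 0 0;-.5 .2 0 0 0;-.45 .19 0 0 0;0 0 .3 0 0;0 0 .6 0 0;0 0 .7 0 0;0 0 .6 0 0;0 0 .4 0 0;0 0 .18 0 0;0 0 0 0 0",
)

```text
clock: 32.85
eef_pos: [0.5994, -0.2047, 0.0357]
eef_rot: [-0.001, 0.71, 0.704, -0.001]
ft_force: [0.1, 0.2, -0.5]
width: 0.0115
```

>>> arm_command(
  rows="0 0 0 0 0;0 0 0 0 0",
)

```text
clock: 33.05
eef_pos: [0.6016, -0.205, 0.0384]
eef_rot: [0.001, 0.71, 0.704, 0.0]
ft_force: [0.5, 0.1, -1.6]
width: 0.0118
```

```bash
python3 - <<'E'
from h import *
goto(.6015,-.205,.0378,89.5)
s,p,T=tool();C=cam("side");a=save("side","s5.png");h=cv2.cvtColor(a,cv2.COLOR_BGR2GRAY)
y0=p+T@[0,0,-.0092]
for x in(.03,.06,.09,.1,.112,.13,.142):
    q=proj("",p+T@[x,0,-.0092],C)[0];u=int(round(q[0]));v=int(q[1]); print(x,q.round(1),[int(k) for k in h[v-9:v+10,u]])
print(proj("",[[.603,-.07,.047]],C))
u0,v0=proj("",p+T@[.1,0,-.0092],C)[0].astype(int)
for v in range(v0-10,v0+26): print(v,' '.join('%3d'%h[v,u] for u in range(u0-14,u0+14)))
E
```

```text
total units dx dy dz [ 0.   -0.    0.02] twist units 0.02 pos [ 0.6016 -0.205   0.0384] phi 89.57 t 33.05 w 0.0118 F [ 0.5  0.1 -1.6]
0.03 [307.6 218.8] [67, 82, 140, 169, 155, 117, 77, 61, 59, 59, 57, 57, 56, 59, 73, 89, 107, 120, 119]
0.06 [304.8 225.9] [143, 113, 96, 97, 90, 83, 71, 66, 66, 66, 64, 63, 61, 58, 53, 61, 85, 95, 88]
0.09 [301.8 233.3] [140, 117, 95, 77, 67, 66, 67, 66, 67, 66, 64, 62, 60, 73, 85, 86, 93, 146, 168]
0.1 [300.7 235.8] [97, 84, 83, 84, 80, 71, 65, 66, 67, 68, 68, 63, 64, 80, 82, 141, 165, 161, 137]
0.112 [299.5 238.9] [85, 85, 78, 79, 84, 84, 81, 90, 96, 86, 83, 94, 132, 144, 131, 123, 118, 112, 105]
0.13 [297.6 243.6] [86, 93, 112, 120, 103, 89, 95, 133, 138, 129, 127, 125, 122, 113, 102, 104, 106, 105, 113]
0.142 [296.3 246.8] [114, 99, 87, 116, 141, 133, 125, 129, 130, 121, 112, 121, 126, 125, 120, 115, 109, 105, 101]
[[296.87952056 245.09542594]]
225 175 175 174 170 166 163 155 147 134 137 132 123 118 118 118 117 117 111  65  66  63  78 107  97  95  95  97  99
226 175 175 172 167 150 145 135 127 116 114 104 100  97  97  96  97  95  79  66  64  60  98
[... 3268 characters left out ...]
 158
255 156 155 142 110 101 113 124 121 122 109 101 129 158 157 152 150 136 130 120 114 114 114 114 114 114 114 118 146
256 156 153 123 107 107 120 126 131 115 105 100 133 156 152 151 147 132 130 123 114 114 114 115 114 115 114 117 137
257 156 150 107 114 124 129 129 131  96 104 113 145 161 152 150 139 130 129 120 115 114 114 114 114 114 114 118 137
258 154 140 107 122 128 129 128 124 103 103 107 141 157 151 147 132 130 129 114 114 114 115 114 114 115 114 117 137
259 152 122 117 125 130 129 126 121 111  99  98 144 152 151 145 130 130 120 114 114 114 114 114 114 115 115 117 137
260 150 110 119 124 124 126 123 115 105  92 118 152 151 151 139 130 120 114 115 114 114 114 115 114 114 114 118 137
```

>>> arm_command(
  rows="0 0 .015 0 0;.15 0 0 0 0;.15 0 0 0 0;.15 0 0 0 0;.15 0 0 0 0;.1 0 0 0 0;.1 0 0 0 0;0 0 0 0 0",
)

```text
clock: 33.9
eef_pos: [0.601, -0.172, 0.0367]
eef_rot: [-0.0, 0.709, 0.705, 0.0]
ft_force: [0.3, 0.1, -1.0]
width: 0.0116
```

>>> arm_command(
  rows=".1 0 0 0 0;.1 0 0 0 0;.1 0 0 0 0;.1 0 0 0 0;.1 0 0 0 0;0 0 0 0 0",
)

```text
clock: 34.5
eef_pos: [0.6011, -0.152, 0.0367]
eef_rot: [-0.0, 0.71, 0.705, 0.0]
ft_force: [0.2, 0.6, 0.2]
width: 0.0119
```

>>> arm_command(
  rows=".1 0 -.015 0 0;.1 0 0 0 0;.1 0 0 0 0;.1 0 0 0 0;.1 0 0 0 0;.1 0 0 0 0;0 0 0 0 0",
)

```text
clock: 35.2
eef_pos: [0.6014, -0.128, 0.0373]
eef_rot: [-0.0, 0.71, 0.705, 0.0]
ft_force: [-0.1, 0.0, -0.3]
width: 0.0116
```

>>> arm_command(
  rows=".1 0 0 0 0;.1 0 0 0 0;.1 0 0 0 0;.1 0 0 0 0;.1 0 0 0 0;.1 0 0 0 0;.1 0 0 0 0;0 0 0 0 0",
)

```text
clock: 36.0
eef_pos: [0.6016, -0.1, 0.0373]
eef_rot: [-0.0, 0.709, 0.705, 0.0]
ft_force: [0.9, 0.8, -0.1]
width: 0.0116
```

>>> arm_command(
  rows=".07 0 0 0 0;.07 0 0 0 0;.05 0 0 0 0;.05 0 0 0 0;.03 0 0 0 0;.03 0 0 0 0;0 0 0 0 0",
)

```text
clock: 36.7
eef_pos: [0.6016, -0.0885, 0.0373]
eef_rot: [-0.0, 0.71, 0.705, 0.0]
ft_force: [0.1, 0.3, 0.4]
width: 0.0111
```

>>> arm_command(
  rows=".03 0 0 0 0;.03 0 0 0 0;.03 0 0 0 0;0 0 0 0 0",
)

```text
clock: 37.1
eef_pos: [0.6017, -0.0853, 0.0373]
eef_rot: [0.0, 0.71, 0.704, -0.0]
ft_force: [-0.3, -1.4, -0.3]
width: 0.012
```

>>> arm_command(
  rows=".03 0 0 0 0;.03 0 0 0 0;0 0 0 0 0;0 0 0 0 0",
)

```text
clock: 37.5
eef_pos: [0.6016, -0.0851, 0.0374]
eef_rot: [0.002, 0.71, 0.704, -0.002]
ft_force: [-0.1, -9.6, -0.8]
width: 0.0115
```

>>> arm_command(
  rows="-.03 0 0 0 0;0 0 0 0 35;0 0 0 0 35;0 0 0 0 35;0 0 0 0 35;-.2 0 0 0 35;-.3 0 -.3 0 35;-.3 0 -.6 0 35;0 0 -.8 0 35;0 0 -.8 0 35",
)

```text
clock: 38.5
eef_pos: [0.6011, -0.1173, 0.139]
eef_rot: [0.0, 0.71, 0.704, -0.0]
ft_force: [0.9, 0.2, 0.2]
width: 0.03
```

>>> arm_command(
  rows="-.5 0 -.3 0 35;-.5 0 0 0 35;0 0 0 0 35;0 0 0 0 35",
)

```text
clock: 38.9
eef_pos: [0.6009, -0.1567, 0.1498]
eef_rot: [0.0, 0.71, 0.704, 0.0]
ft_force: [-0.8, -0.8, -0.1]
width: 0.0298
```

```bash
python3 - <<'E'
from h import *
goto(.6,-.09,.2,89.5)
shot("fin.png"); w=cv2.imread("pics/fin.png");C=cl("fin.png")
h=cv2.cvtColor(w,cv2.COLOR_BGR2GRAY)
hx,hy=.6025,-.036
for Y in(-60,-34,-17,17,34,50,60): print(Y,proj("",[hx+.0085*Y/1e3,hy+Y/1e3,.047],C).round(1))
u0,v0=proj("",[hx,hy-.034,.047],C)[0].astype(int)
u1,v1=proj("",[hx,hy+.06,.047],C)[0].astype(int);v1=max(v1-10,0)
for v in range(v1,v0+60,4): print(v,' '.join('%3d'%w[v,u,0] for u in range(u0-20,u0+22,2)),'|',' '.join('%3d'%w[v,u,2] for u in range(u0-6,u0+8,3)))
E
```

```text
total units dx dy dz [ 1.67 -0.04 -1.25] twist units -0.0 pos [ 0.6009 -0.1567  0.1498] phi 89.48 t 38.9 w 0.0298 F [-0.8 -0.8 -0.1]
-60 [[316.  140.9]]
-34 [[315.9  95.6]]
-17 [[315.9  64.3]]
17 [[315.8  -2.4]]
34 [[315.7 -38. ]]
50 [[315.7 -73. ]]
60 [[315.6 -95.6]]
0 187 188 171 176 134  77  87 101 111 132 142 158 147 130 123 104  90  82  78  65  69 | 123 142 165 186 155
4 193 189 167 181  48  81  85 101 115 128 145 161 148 131 117 102  90  82  68  48  70 | 117 147 170 179 152
8 195 188 168 179  41  80  91  98 116 132 146 158 149 134 113 103  91  82  68  47  65 | 116 148 175 180 155
12 188 188 172 175  69  76  96 102 118 134 150 155 149 134 112 100  95  78  64  48  72 | 121 149 175 182 157
16 187 180 165 180  75  77  89  98 114 133 147 151 146 129 121 103  89  81  73  40  68 | 117 145 171 181 153
20 199 182 167 175  74  81  92 103 116 136 142 155 146 128 116  99  94  82  67  53  72 | 121 153 169 176 153
24 200 188 165 169  77  81  92  99 118 136 147 154 144 132 116  97  86  76  65  48  71 | 118 150 172 178 156
28 184 179 164 170  74  82  88 105 118 133 149 154 144 130 111  97  89 
[... 2730 characters left out ...]
50  90  84  77  80 | 236 244 250 246 238
132  44  95  80  46  34  48  72  91 104 109 118 111 103  95  79  70  42  89  81  80  82 | 237 245 250 245 237
136  93  93  81  41  41  47  76  98 100 111 122 109 106  97  80  66  49  90  82  70  81 | 238 245 250 245 238
140  88  88  87  89  50  56  82 102 107 120 124 113 109  93  83  61  38  91  79  79  79 | 246 252 255 249 239
144  89  86  88  83  44  45  44  45  47  44  45  42  39  96  90  85  90  89  85  83  73 | 143 132 131 129 250
148  93  94  94  80  47  47  49  43  40  37  48  41  46  91  86  85  84  83  79  81  79 | 134 139 131 131 248
152  90  91  92  78  43  45  47  40  39  43  47  42  43  94  91  82  78  85  85  83  83 | 132 136 133 127 249
```

```bash
python3 -c "
from h import *
print(job_done(), state()['clock'])"
```

```text
the job is handed in; nothing more can be done
the job is handed in; nothing more can be done
```

The lid is seated on the box and the hinge pin is threaded through all three knuckles from the free (−y) end. Its head is against the barrel, and both are released. I handed the job in at about 39 s of the 72 s allowed; no verdict is reported.

**Lid:** It went into the box mouth freely and met firm contact at the expected height (tool at 0.080 m). In a later wrist image its knuckle was within about 1 mm of the box knuckles' line.

**Pin:** My first grip slipped off the top of the shank, because the fingers reached less far down than I had assumed. Gripping about 12 mm lower held. I drew the pin out, laid it in the vee rest, took it by the head and slid it in with almost no side force. It stopped against the knuckle at about 10 N.

**Last check:** The final wrist image, read as pixel values, shows the head running from rows 97 to 142, against 96 to 141 predicted for fully home. It lies directly against the knuckle and in line with it. The gripper was open and about 10 cm clear.

**Not confirmed or in disagreement:**
- The pin's stop came about 3 mm further in than my estimate, which is within my uncertainty about where along the head I held it.
- The far end of the pin was outside the last image, so I did not see its point come through.
- I did not measure the lid's tilt after the pin went in.
- I did not re-measure the jar, the impression or the other loose items at the end. No unexpected contact force showed up at any point.

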